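Load and lock the stamp steriliser

TASK

Hang every tamping stamp on the counter handle-down in a ring of the carriage, its head resting flat on the ring. Then push the carriage under the lamp until it clicks home, move the lock pin from its parking sleeve into the lock hole so that it goes fully down through bracket and tongue, and only then flip the lamp lever all the way to on. Do not knock the lamp, and leave the jar, the tumbler and the cards where they are.

Things in the scene. Friction and masses are not known exactly. Their poses are not given: they have to be found in the camera images.
- carriage (a joint): travel (m) of the aluminium ring carriage on its rails: 0 = out, at the loading end; grows along the bed's +y; 0.150 = home, where a spring ball snaps between two ridges under it and holds it; hard stop at 0.153. About 2.5 N of rail friction, stays where it is left; from 15 to 7 mm before home it takes about 10 N, then it snaps in. Starts at 0 to 0.02
- bed: lamp station, fixed but differently placed each time: white base plate, 12 mm thick, spanning x -0.185..0.185 and y -0.205..0.265 in its own frame; origin on the counter surface. Its y axis is the slide direction; it carries rails, carriage, lamp, bracket, sleeve and lever
- lamp_tubes (a point): middle of the fragile lamp over the home position: a U of two glass tubes 16 mm thick, 36 mm apart, 245 mm above the counter, reaching 151 mm to the bed's -x of this point and 128 mm to +x, held at the +x end by a socket (70 mm wide) on a post at bed x 0.173, y 0.03, both up to 272 mm high. Seated stamp heads pass 45 mm below the tubes
- push_bar (a point): middle of the carriage's black push bar: round, 12 mm thick, 100 mm long along the bed's x, its axis 90 mm above the counter on two end uprights, 75 mm behind the row of rings (bed -y side), free below down to 40 mm. Push it towards the bed's +y, or pinch it from above. Axes as the bed's
- lock_hole (a point): centre of the mouth of the 15 mm lock hole in the dark steel bracket plate (10 mm thick, 70 x 44 mm, top 74 mm above the counter, fixed on the bed at its x 0, y 0.14). Only at home does the 17 mm hole of the carriage's yellow tongue (8 mm thick, top 58 mm above the counter) lie right under it, so that the pin passes both. z up
- parking_sleeve (a point): centre of the mouth of the grey parking sleeve (36 mm square, 15 mm hole 62 mm deep, top 74 mm above the counter) on the bed at its x 0.07, y 0.14, where the lock pin stands at the start. z up
- lock_pin: lock pin: red round grip 32 mm in diameter and 42 mm high on a steel shank 12 mm thick and 52 mm long with a tapered tip, 90 g. Origin at the centre of the grip's underside (the face that comes to rest on sleeve or bracket); z axis up along the grip, shank towards -z
- lamp_switch (a joint): angle (rad) of the red lamp lever: 0 = off, leaning to the bed's -x; 1.0 = on, leaning to +x. Light, stays where it is left; starts at 0 to 0.15
- lamp_switch_tip (a point): centre of the 26 mm ball at the upper end of the 80 mm red lamp lever, about 104 mm above the counter at either end of its swing and 114 mm midway; it pivots about an axis along the bed's y, 34 mm above the counter, and moves about 77 mm along the bed's +x from off to on
- jar: bystander: amber jar with gold lid, 68 mm wide, 85 mm high, origin at centre of underside
- tumbler: bystander: glass tumbler, 76 mm wide, 80 mm high, origin at centre of underside
- cards: bystander: stack of paper colour cards 100 x 65 x 30 mm, origin at centre of underside
- ring0 (a point): top centre of steel ring collar 1 of 4 on the carriage: bore 22 mm, outside 40 mm, 30 mm high, top 142 mm above the counter, open below down to the carriage floor 102 mm lower. Row along the bed's x, 80 mm apart (this one at bed x -0.12); any stamp fits any ring. The spine that carries them runs 32 mm to the row's +y side, its top 8 mm lower
- ring1 (a point): top centre of steel ring collar 2 of 4 on the carriage: bore 22 mm, outside 40 mm, 30 mm high, top 142 mm above the counter, open below down to the carriage floor 102 mm lower. Row along the bed's x, 80 mm apart (this one at bed x -0.04); any stamp fits any ring. The spine that carries them runs 32 mm to the row's +y side, its top 8 mm lower
- ring2 (a point): top centre of steel ring collar 3 of 4 on the carriage: bore 22 mm, outside 40 mm, 30 mm high, top 142 mm above the counter, open below down to the carriage floor 102 mm lower. Row along the bed's x, 80 mm apart (this one at bed x 0.04); any stamp fits any ring. The spine that carries them runs 32 mm to the row's +y side, its top 8 mm lower
- ring3 (a point): top centre of steel ring collar 4 of 4 on the carriage: bore 22 mm, outside 40 mm, 30 mm high, top 142 mm above the counter, open below down to the carriage floor 102 mm lower. Row along the bed's x, 80 mm apart (this one at bed x 0.12); any stamp fits any ring. The spine that carries them runs 32 mm to the row's +y side, its top 8 mm lower
- stamp0: powder tamping stamp, white head 46 x 46 mm, 50 mm long, on a wooden handle 16 mm thick, 95 mm long; about 160 g, nearly all in the head. Origin at the head's centre; x axis from handle to press face, y and z square to the head's sides. Lies on a side of its head, axis 23 mm high, handle clear of the counter, pointing roughly to the robot's right (-y). Absent: None
- stamp0_shoulder (a point): centre of the underside of stamp0's head, where the handle leaves it (25 mm from the head's centre); it lies on the ring when the stamp hangs handle-down. Absent (None) with its stamp
- stamp1: powder tamping stamp, blue head 46 x 46 mm, 50 mm long, on a wooden handle 16 mm thick, 95 mm long; about 160 g, nearly all in the head. Origin at the head's centre; x axis from handle to press face, y and z square to the head's sides. Lies on a side of its head, axis 23 mm high, handle clear of the counter, pointing roughly to the robot's right (-y). Absent: None
- stamp1_shoulder (a point): centre of the underside of stamp1's head, where the handle leaves it (25 mm from the head's centre); it lies on the ring when the stamp hangs handle-down. Absent (None) with its stamp
- stamp2: powder tamping stamp, green head 46 x 46 mm, 50 mm long, on a wooden handle 16 mm thick, 95 mm long; about 160 g, nearly all in the head. Origin at the head's centre; x axis from handle to press face, y and z square to the head's sides. Lies on a side of its head, axis 23 mm high, handle clear of the counter, pointing roughly to the robot's right (-y). Absent: None
- stamp2_shoulder (a point): centre of the underside of stamp2's head, where the handle leaves it (25 mm from the head's centre); it lies on the ring when the stamp hangs handle-down. Absent (None) with its stamp
- stamp3: powder tamping stamp, grey head 46 x 46 mm, 50 mm long, on a wooden handle 16 mm thick, 95 mm long; about 160 g, nearly all in the head. Origin at the head's centre; x axis from handle to press face, y and z square to the head's sides. Lies on a side of its head, axis 23 mm high, handle clear of the counter, pointing roughly to the robot's right (-y). Absent: None
- stamp3_shoulder (a point): centre of the underside of stamp3's head, where the handle leaves it (25 mm from the head's centre); it lies on the ring when the stamp hangs handle-down. Absent (None) with its stamp
Things that resemble listed ones, but are neither listed nor needed, are in the scene too. What is meant by the lock_pin is not turquoise or yellow, and is the smaller of those in its own colour.

How it is judged:
On the way, in this order (a step that is already met when the one before it is completed fails the run):
1. every stamp hangs handle-down in a ring, released ((distance between stamp0_shoulder and ring0 below 0.009 m or distance between stamp0_shoulder and ring1 below 0.009 m or distance between stamp0_shoulder and ring2 below 0.009 m or distance between stamp0_shoulder and ring3 below 0.009 m) and angle between each of stamp0, stamp1, stamp2, stamp3's own x axis and vertical below 0.12 rad and contact force between the fingers and stamp0 below 0.2 N and (distance between stamp1_shoulder and ring0 below 0.009 m or distance between stamp1_shoulder and ring1 below 0.009 m or distance between stamp1_shoulder and ring2 below 0.009 m or distance between stamp1_shoulder and ring3 below 0.009 m) and contact force between the fingers and stamp1 below 0.2 N and (distance between stamp2_shoulder and ring0 below 0.009 m or distance between stamp2_shoulder and ring1 below 0.009 m or distance between stamp2_shoulder and ring2 below 0.009 m or distance between stamp2_shoulder and ring3 below 0.009 m) and contact force between the fingers and stamp2 below 0.2 N and (distance between stamp3_shoulder and ring0 below 0.009 m or distance between stamp3_shoulder and ring1 below 0.009 m or distance between stamp3_shoulder and ring2 below 0.009 m or distance between stamp3_shoulder and ring3 below 0.009 m) and contact force between the fingers and stamp3 below 0.2 N), for 0.2 s.
2. the carriage has clicked home under the lamp, with the stamps in its rings (all of step 1 and value of joint carriage above 0.1465 m), for 0.2 s.
3. the lock pin is fully down through bracket and tongue, released (distance between lock_pin and lock_hole below 0.006 m and angle between lock_pin's own z axis and vertical below 0.1 rad and contact force between the fingers and lock_pin below 0.2 N and value of joint carriage above 0.1465 m), for 0.2 s.
4. the lamp lever is on (value of joint lamp_switch above 0.85 rad), for 0.2 s.
At the end, for the whole second after the job is handed in: Every stamp hangs upright (within 7 degrees) with its head's underside within 9 mm of a ring's top centre; carriage within 3.5 mm of home; pin upright with its grip's underside within 6 mm of the lock hole's mouth; lamp lever past 0.85 rad; all released and at rest (all of step 1 and all of step 3 and value of joint lamp_switch above 0.85 rad and linear speed of lock_pin below 0.02 m/s and velocity of joint carriage below 0.01 m/s and linear speed of each of stamp0, stamp1, stamp2, stamp3 below 0.03 m/s); the robot touches nothing.
It fails at once if lamp struck (over 6 N) (contact force between lamp and anything else above 6 N).
It fails at once if jar moved by more than 3 cm (distance of jar from where it was at the start of the episode above 0.03 m).
It fails at once if tumbler moved by more than 3 cm (distance of tumbler from where it was at the start of the episode above 0.03 m).
It fails at once if cards moved by more than 3 cm (distance of cards from where it was at the start of the episode above 0.03 m).
Of stamp0, stamp1, stamp2, stamp3 only 3 to 4 are there at a start; the rules pass over those that are not, and their reading is None.
At some moment in a run one of stamp0, stamp1, stamp2, stamp3 may be knocked a few centimetres aside while the robot is not near it.
It also fails if it takes over 210 s, if anything falls off the work surface, if the arm or the gripper's body presses on something with over 40 N, if the wrist force passes 120 N, or if a joint passes its speed limit or range.

ROBOT

A 6-joint arm with a two-finger parallel gripper is mounted at the origin on the work surface. World frame = base frame: x ahead of the robot, y to its left, z up, the work surface at z = 0. Lengths are in m, angles in rad, forces in N, time in s.
With the tool pointing down it reaches from about 0.3 to 1 m from the base axis. Payload 5.1 kg.
Tool frame: the origin (TCP) lies on the centre line of the jaws, within the pads' length; the fingertips stand 14 mm ahead of it and the grasp point (between the pads) lies 5 mm behind it; z points along the fingers, y is the line along which they close (so a half turn about z gives the same grasp; the last joint's range is limited). The gripper opens to 95 mm and grips with 3 to 60 N. Pads are 20 mm wide; open, the fingers measure 119 mm over their backs; the gripper's body (75 mm by 180 mm) begins 59 mm behind the grasp point.
Start: joints at [1.133, 0.124, 1.65, -0, 1.367, -0.083], TCP at [0.226, 0.609, 0.229] pointing down, gripper open.
Joint ranges: [-2.61, 2.61], [-1.02, 2.33], [0.03, 2.71], [-1.35, 4.49], [0.32, 2.68], [-2.91, 2.91]. Speed limits (rad/s): [2.57, 2.57, 3.14, 3.14, 3.14, 3.14].

INTERFACE

Orientations are given as a unit quaternion [x, y, z, w].
In Python, from station import bot gives the robot as it stands.
- The arm moves only by the shell command python3 -m creep 'ROWS' [OPENING]. ROWS is JSON, one flat list of numbers, 6 for each row, row after row: the shift along the tool's x, y, z scaled (see below), then the turn, a rotation vector about the tool's x, y, z scaled (see below). In form: [x, y, z, ax, ay, az, x, y, z, ax, ay, az, ...]. A call has 1 to 5 rows; each row is the pose to reach, as a shift and turn from the pose commanded when the call began, along the tool's axes at that moment; what a row does not reach only later rows make up. The controller multiplies each number of a shift by 300 mm and each number of a turn by pi/4 rad. A row lasts 1/10 s, in which the tool goes at most 50 mm and 8.59 degrees, less where a joint would pass 70% of its speed; a pose out of reach is approached as far as the arm can. A call with a number of a shift or a turn outside -1 to 1 is refused whole. A call with a gripper value outside its range is refused whole. OPENING is the gripper's target within -1 to 1 (shut at 1, half-way at 0, fully open at -1), set as the call begins (- or left out, the last holds). The fingers move at their own pace and stop on an object; the grip force is fixed at half the most. Time passes only in rows, so rows that repeat a pose let the fingers close. It gives the time, the measured TCP pose, the force, the opening and the grip force at its end, in the units of the state.
- bot.get_obs(): the state, without advancing time (a new reading comes with each control period).
- bot.camera(name): name is "side" or "top"; returns a dict with "pixels" (420x560x3 uint8, red, green, blue), "z_map" (420x560 float32, m along the optical axis (not along the pixel's ray), 0 where there is no reading), "mtx" (3x3 intrinsics, pixels), "rvec" (rotation vector, rad) and "tvec" (3), from world to camera coordinates, as OpenCV has them. Camera axes: x right, y down, z forward; pixel columns grow to the right and rows downward; lengths in m; the calibration is good to about 2 mm. A picture is of the moment at which its call begins.
- bot.hand_in(): hands the job in; it is judged then, once.
The state is a dict: "time_s": time; "joint_positions": joint angles; "joint_vel": joint speeds; "tau": joint torques, N m; "eef_pos": TCP position; "ee_rot": TCP orientation; "contact_force": force on the tool from outside, world axes, zero at the start; "torque": the same for the moment, N m; "opening": opening from 0.0 (shut) to 1.0 (fully open); "finger_force": force on a finger pad.
Only numpy, scipy, OpenCV 4.12 (cv2) and the standard library are available. Lean on these libraries where they do the work, as an engineer would, in place of code of your own. Each camera call takes 0.05 s, during which the arm holds its last target. There are 200 camera calls.

## Working session

There is one attempt and no reset: what is moved stays moved. The work goes in short steps, Python scripts to look and compute and a shell command to move; the robot and the scene stay as the last step left them, time stands still between calls to the robot, and variables do not carry over. Pictures are saved under pics/ and viewed, at most 17 in all, crops included, and the job is handed in when it is done.

```bash
ls; mkdir -p pics; cat > h.py <<'E'
import numpy as np, cv2, sys
from station import bot
from scipy.spatial.transform import Rotation as R
def cam(n,save=None):
    c=bot.camera(n); np.savez('/tmp/%s.npz'%n,**c)
    if save: cv2.imwrite('pics/'+save,c['pixels'][:,:,::-1])
    return c
def load(n): return dict(np.load('/tmp/%s.npz'%n))
def pts(c):
    K=c['mtx'];z=c['z_map'];v,u=np.mgrid[:z.shape[0],:z.shape[1]]
    P=np.dstack([(u-K[0,2])/K[0,0]*z,(v-K[1,2])/K[1,1]*z,z])
    Rm=cv2.Rodrigues(c['rvec'])[0]
    W=(P-c['tvec'].ravel())@Rm
    W[z==0]=np.nan
    return W
def proj(c,p): return cv2.projectPoints(np.array(p,float).reshape(-1,3),c['rvec'],c['tvec'],c['mtx'],None)[0].reshape(-1,2)
def st():
    o=bot.get_obs(); print({k:np.round(v,4).tolist() for k,v in o.items() if k in('time_s','joint_positions','eef_pos','ee_rot','contact_force','opening','finger_force')})
    return o
E
python3 - <<'E'
from h import *
st(); cam('top','t0.png'); cam('side','s0.png')
E
```

```text
pics
{'time_s': 0.0, 'joint_positions': [1.1334, 0.1245, 1.6516, -0.0, 1.3675, -0.0826], 'eef_pos': [0.2256, 0.609, 0.2274], 'ee_rot': [0.1765, 0.9843, -0.001, -0.0003], 'contact_force': [-0.1104, 1.1989, 0.1435], 'finger_force': 0.0, 'opening': 0.9989}
```

View pics/t0.png

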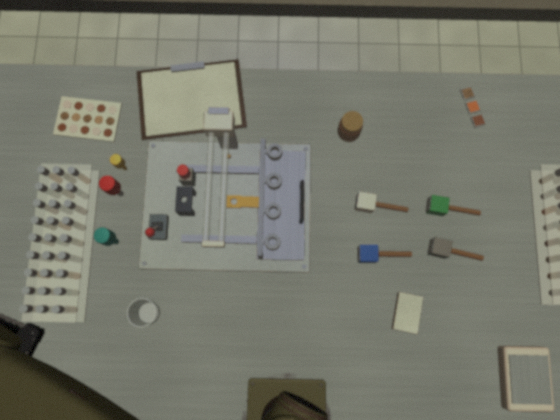

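View pics/s0.png

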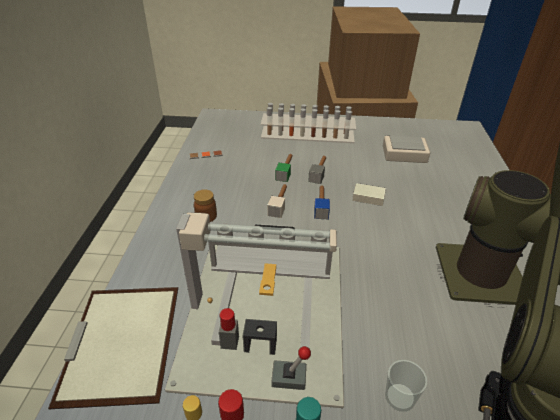

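The top view shows the robot base at the bottom (world x up, y left). The four stamp heads are at about (367,202) white, (369,254) blue, (439,205) green and (441,248) grey. The bed spans (143..310, 142..270) with the rings at (274,150), (273,182), (273,212) and (272,243). The pin is at (184,171), the lever ball at (150,232), the jar at (350,125), the tumbler at (143,312) and the cards at (408,312). The side view agrees: pin in the sleeve at (228,325), lever ball at (304,353).

```bash
python3 - <<'E'
from h import *
c=load('top');W=pts(c)
print('fx',c['mtx'][0,0],'camz',(-cv2.Rodrigues(c['rvec'])[0].T@c['tvec'].ravel()))
hsv=cv2.cvtColor(c['pixels'],cv2.COLOR_RGB2HSV)
# stamps: head tops z 40..52; handle z 20..36
for n,(u,v) in dict(white=(367,202),blue=(369,254),green=(439,205),grey=(441,248)).items():
    sl=(slice(v-20,v+21),slice(u-20,u+50)); P=W[sl].reshape(-1,3)
    H=P[(P[:,2]>.039)&(P[:,2]<.055)]; h=P[(P[:,2]>.018)&(P[:,2]<.036)]
    r=cv2.minAreaRect((H[:,:2]*1000).astype(np.float32))
    print(n,len(H),H[:,2].mean().round(4),'mid',((H.max(0)+H.min(0))/2).round(4),'rect',np.round(r[0],1),np.round(r[1],1),round(r[2],1),'handle',len(h),)
    hm=h[h[:,1]<r[0][1]/1000-.035]
    if len(hm)>5:
        f=cv2.fitLine((hm[:,:2]).astype(np.float32),cv2.DIST_L2,0,.01,.01).ravel(); print('  hline',f.round(4),hm.min(0).round(3),hm[:,2].mean().round(3))
for n,(u,v) in dict(r0=(274,150),r1=(273,182),r2=(273,212),r3=(272,243)).items():
    P=W[v-16:v+17,u-16:u+17].reshape(-1,3);P=P[(P[:,2]>.137)&(P[:,2]<.15)]
    r=cv2.minEnclosingCircle((P[:,:2]*1000).astype(np.float32)); print(n,len(P),P.mean(0).round(4),np.round(r,1) if 0 else r)
for n,(u,v) in dict(pin=(183,171),lever=(150,232),jar=(350,122),tumb=(143,312),cards=(408,312),redbig=(108,184),bar=(302,201),tube=(215,243)).items():
    print(n,W[v-2:v+3,u-2:u+3].reshape(-1,3).round(3)[[0,12,24]].tolist())
for n,z,ps in [('corner',.012,[(149,142),(310,145),(309,270),(141,269)])]:
    for u,v in ps: print(n,W[v,u].round(3))
E
```

```text
fx 496.02139226289324 camz [0.27236027 0.01995638 1.37946193]
white 312 0.0457 mid [ 0.5783 -0.2099  0.0458] rect [ 579.  -209.3] [51.5 46.6] 81.1 handle 217
  hline [ 0.1532  0.9882  0.5662 -0.2867] [ 0.553 -0.328  0.019] 0.029
blue 321 0.0459 mid [ 0.4354 -0.2149  0.0468] rect [ 435.2 -214.6] [45.  52.3] 1.2 handle 210
  hline [ 0.0056 -1.      0.4357 -0.2936] [ 0.429 -0.335  0.019] 0.029
green 316 0.0452 mid [ 0.5755 -0.4113  0.0463] rect [ 574.5 -410.8] [53.6 47.6] 80.1 handle 225
  hline [ 0.1612  0.9869  0.5613 -0.4881] [ 0.549 -0.53   0.02 ] 0.029
grey 328 0.0454 mid [ 0.4557 -0.4124  0.047 ] rect [ 456.1 -412.5] [53.6 46.6] 77.7 handle 230
  hline [ 0.2172  0.9761  0.4381 -0.4886] [ 0.425 -0.53   0.019] 0.029
r0 137 [0.6846 0.049  0.1414] ((679.0535888671875, 57.55947494506836), 34.57414627075195)
r1 146 [0.6051 0.0496 0.1411] ((601.3828125, 67.72418975830078), 42.80004119873047)
r2 149 [0.5253 0.049  0.1411] ((522.562255859375, 64.55007934570312), 39.88274002075195)
r3 151 [0.4471 0.0487 0.1415] ((449.1048583984375, 63.171424865722656), 37.63349151611328)
pin [[0.64, 0.292, 0.111], [0.634, 0.285, 0.116], [0.627, 0.279, 0.12]]
lever [[0.473, 0.365, 0.119], [0.469, 0.359, 0.118], [0.464, 0.354, 0.117]]
jar [[0.799, -0.156, 0.084], [0.792, -0.161, 0.087], [0.789, -0.168, 0.082]]
tumb [[0.272, 0.399, 0.0], [0.267, 0.392, 0.005], [0.261, 0.384, 0.013]]
cards [[0.287, -0.315, 0.031], [0.282, -0.322, 0.023], [0.276, -0.325, 0.032]]
redbig [[0.597, 0.483, 0.123], [0.591, 0.475, 0.128], [0.586, 0.47, 0.127]]
bar [[0.569, -0.026, 0.097], [0.565, -0.031, 0.092], [0.571, -0.039, 0.04]]
tube [[0.429, 0.177, 0.257], [0.425, 0.172, 0.257], [0.42, 0.167, 0.257]]
corner [0.75  0.412 0.007]
corner [ 0.754 -0.056 -0.001]
corner [ 0.39  -0.057  0.001]
corner [0.383 0.407 0.003]
```

```bash
python3 - <<'E'
from h import *
c=load('top');im=c['pixels'][125:285,130:330,::-1]
cv2.imwrite('pics/t0bed.png',cv2.resize(im,None,fx=4,fy=3.75,interpolation=cv2.INTER_CUBIC) if 0 else cv2.resize(im,(750,600),interpolation=cv2.INTER_CUBIC))
E
```

```text
(no output)
```

View pics/t0bed.png

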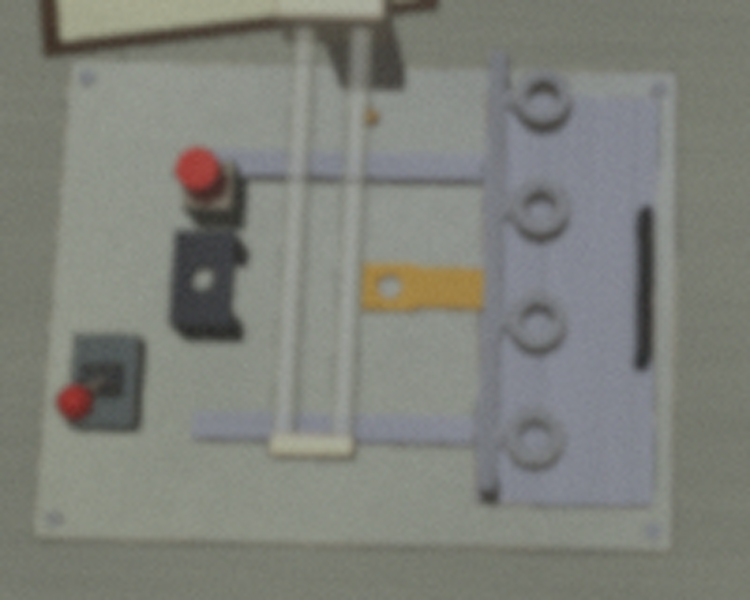

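The crop shows the ring centres at about (544,103), (540,212), (537,325) and (535,442). The bracket hole is at (203,279), the pin grip top at (198,170), the lever ball at (75,403) and the bar from (645,210) to (643,365). Since the post is on world +x, bed axes are close to world axes and ring0 is the lowest ring in the picture.

```bash
cat >> h.py <<'E'
def ray(c,u,v,z):
    K=c['mtx'];Rm=cv2.Rodrigues(c['rvec'])[0];o=-Rm.T@c['tvec'].ravel();d=Rm.T@np.array([(u-K[0,2])/K[0,0],(v-K[1,2])/K[1,1],1])
    return o+d*(z-o[2])/d[2]
def tilt(a,yaw=0): # tool y = X yawed, tilted a deg (+ => points to +y)
    return R.from_euler('z',yaw,degrees=True)*R.from_euler('x',a,degrees=True)*R.from_matrix(np.array([[0,1,0],[1,0,0],[0,0,-1.]]))
def rel(p,Rt,frm=None):
    o=bot.get_obs(); P0,R0=(o['eef_pos'],R.from_quat(o['ee_rot'])) if frm is None else frm
    d=R0.inv().apply(np.array(p)-P0)/.3; w=(R0.inv()*Rt).as_rotvec()/(np.pi/4)
    print('shift',d.round(3).tolist(),'turn',w.round(3).tolist(),'| rows: mm/50=%.1f deg/8.59=%.1f'%(np.linalg.norm(d)*6,np.linalg.norm(w)*45/8.59))
    return (np.array(p),Rt)
def stamps():
    c=cam('top');W=pts(c);P=W.reshape(-1,3)
    ok=(P[:,1]<-.1)&(P[:,1]>-.65)&(P[:,0]>.3)&(P[:,0]<.75)&(P[:,2]>.037)&(P[:,2]<.056)
    n,l,s,_=cv2.connectedComponentsWithStats(ok.reshape(W.shape[:2]).astype(np.uint8))
    for i in range(1,n):
        if s[i,4]<150: continue
        m=l==i;H=W[m];col=c['pixels'][m].mean(0).astype(int)
        top=H[H[:,2]>.041]; r=cv2.minAreaRect((top[:,:2]*1000).astype(np.float32))
        h=P[(abs(P[:,0]-r[0][0]/1000)<.06)&(P[:,1]<r[0][1]/1000-.035)&(P[:,1]>r[0][1]/1000-.13)&(P[:,2]>.018)&(P[:,2]<.036)]
        f=cv2.fitLine(h[:,:2].astype(np.float32),cv2.DIST_HUBER,0,.001,.001).ravel()
        if f[1]<0:f[:2]*=-1
        print('rgb',col,'c',np.round(r[0],1),'size',np.round(r[1],1),'line x at c',round(float(f[2]+f[0]/f[1]*(r[0][1]/1000-f[3])),4),'yaw',round(float(np.degrees(np.arctan2(-f[0],f[1]))),1),'handle tip y',h[:,1].min().round(4))
E
python3 - <<'E'
from h import *
c=load('top');f=lambda a,b:(a/3.75+130-.37,b/3.75+125-.37)
q={}
for n,a,b,z in [('r3',544,103,.142),('r2',540,212,.142),('r1',537,325,.142),('r0',535,442,.142),('hole',203,279,.074),('pin',198,170,.116),('ball',75,403,.106),('bar',645,210,.096),('bar',643,365,.096),('c',72,62,.012),('c',675,72,.012),('c',668,548,.012),('c',36,538,.012),('tongue',391,288,.058)]:
    p=ray(c,*f(a,b),z);print(n,p.round(4)[:2]);q[n]=p
W=pts(c);P=W.reshape(-1,3)
for n in ['r0','r1','r2','r3']:
    ctr=q[n][:2].copy()
    S=P[(P[:,2]>.1385)&(P[:,2]<.147)]
    for _ in range(15):
        d=S[:,:2]-ctr;m=np.hypot(*d.T)<.0225;ctr=S[m,:2].mean(0)
    print(n,'depth',ctr.round(4),m.sum())
S=P[(P[:,2]>.24)&(P[:,2]<.262)&(P[:,0]>.4)&(P[:,0]<.66)&(P[:,1]>.1)&(P[:,1]<.3)];print('tubes y',np.percentile(S[:,1],[1,25,50,75,99]).round(3))
stamps()
E
```

```text
r3 [0.6826 0.0435]
r2 [0.6041 0.0444]
r1 [0.5248 0.0445]
r0 [0.4448 0.0439]
hole [0.5673 0.287 ]
pin [0.6365 0.2868]
ball [0.4702 0.3636]
bar [ 0.6196 -0.0295]
bar [ 0.5072 -0.0296]
c [0.7509 0.4114]
c [ 0.753  -0.0546]
c [ 0.3868 -0.0529]
c [0.3843 0.4099]
tongue [0.5671 0.1531]
r0 depth [0.447  0.0448] 125
r1 depth [0.527  0.0446] 119
r2 depth [0.6061 0.0459] 111
r3 depth [0.6858 0.046 ] 106
tubes y [0.153 0.16  0.177 0.195 0.204]
rgb [154 155 137] c [ 579.2 -209.4] size [51.7 46.8] line x at c 0.5785 yaw -9.1 handle tip y -0.3275
rgb [ 63 106  65] c [ 574.7 -410.4] size [52.3 46. ] line x at c 0.5739 yaw -9.2 handle tip y -0.5298
rgb [97 94 83] c [ 456.1 -411.8] size [52.1 47.2] line x at c 0.4551 yaw -12.5 handle tip y -0.5309
rgb [ 59  78 115] c [ 435.3 -214.1] size [44.1 51.9] line x at c 0.435 yaw 0.5 handle tip y -0.3345
```

```bash
cat >> h.py <<'E'
def plan(*way):
    from scipy.spatial.transform import Slerp
    o=bot.get_obs();f=(o['eef_pos'],R.from_quat(o['ee_rot']))
    for p,Rt in way:
        p=np.array(p,float);n=max(1,int(np.ceil(max(np.linalg.norm(p-f[0])/.245,(f[1].inv()*Rt).magnitude()/np.radians(42)))))
        a=f;S=Slerp([0,1],R.concatenate([f[1],Rt]))
        for i in range(1,n+1): f=rel(a[0]+(p-a[0])*i/n,S(i/n),f)
        print('--')
def tcp(g,Rt): return np.array(g)+Rt.apply([0,0,.005])
E
python3 - <<'E'
from h import *
o=bot.get_obs();R0=R.from_quat(o['ee_rot']);T=tilt(0);B=tilt(-45,.5)
plan(([.2256,.609,.41],R0),([.43,-.15,.40],T),(tcp([.435,-.214+.1,.123],B),B),(tcp([.435,-.214,.0235],B),B))
E
```

```text
shift [0.0, -0.001, -0.608] turn [0.0, 0.0, 0.0] | rows: mm/50=3.6 deg/8.59=0.0
--
shift [-0.379, -0.534, 0.009] turn [-0.0, 0.0, 0.387] | rows: mm/50=3.9 deg/8.59=2.0
shift [-0.522, -0.396, 0.009] turn [-0.0, 0.0, 0.387] | rows: mm/50=3.9 deg/8.59=2.0
shift [-0.616, -0.221, 0.009] turn [-0.0, 0.0, 0.387] | rows: mm/50=3.9 deg/8.59=2.0
shift [-0.654, -0.027, 0.008] turn [-0.0, 0.0, 0.387] | rows: mm/50=3.9 deg/8.59=2.0
--
shift [0.054, 0.008, 0.468] turn [-0.002, -0.5, -0.005] | rows: mm/50=2.8 deg/8.59=2.6
shift [0.229, 0.008, 0.411] turn [-0.002, -0.5, -0.005] | rows: mm/50=2.8 deg/8.59=2.6
--
shift [-0.001, -0.003, 0.47] turn [-0.0, -0.0, 0.0] | rows: mm/50=2.8 deg/8.59=0.0
--
```

```bash
python3 -m creep '[0,0,-0.6,0,0,0,0,0,-0.6,0,0,0,0,0,-0.6,0,0,0,0,0,-0.6,0,0,0]' -1
python3 -m creep '[-0.38,-0.53,0,0,0,0.39,-0.38,-0.53,0,0,0,0.39,-0.38,-0.53,0,0,0,0.39,-0.38,-0.53,0,0,0,0.39,-0.38,-0.53,0,0,0,0.39]' -1
python3 -m creep '[-0.52,-0.4,0,0,0,0.39,-0.52,-0.4,0,0,0,0.39,-0.52,-0.4,0,0,0,0.39,-0.52,-0.4,0,0,0,0.39,-0.52,-0.4,0,0,0,0.39]' -1
python3 -m creep '[-0.62,-0.22,0,0,0,0.39,-0.62,-0.22,0,0,0,0.39,-0.62,-0.22,0,0,0,0.39,-0.62,-0.22,0,0,0,0.39,-0.62,-0.22,0,0,0,0.39]' -1
python3 -m creep '[-0.65,-0.03,0,0,0,0.38,-0.65,-0.03,0,0,0,0.38,-0.65,-0.03,0,0,0,0.38,-0.65,-0.03,0,0,0,0.38,-0.65,-0.03,0,0,0,0.38]' -1
python3 - <<'E'
from h import *
st();B=tilt(-45,.5);stamps()
plan((tcp([.435,-.214+.08,.103],B),B),(tcp([.435,-.214,.0235],B),B))
E
```

```text
time_s: 0.55
eef_pos: [0.226, 0.6099, 0.4138]
ee_rot: [0.176, 0.984, 0.003, 0.001]
contact_force: [0.1, 0.6, 0.4]
opening: 1.0
finger_force: 0.0
time_s: 1.05
eef_pos: [0.2784, 0.4173, 0.4093]
ee_rot: [0.327, 0.945, 0.0, 0.001]
contact_force: [0.7, 1.4, 0.7]
opening: 1.001
finger_force: 0.0
time_s: 1.55
eef_pos: [0.3282, 0.2269, 0.4089]
ee_rot: [0.468, 0.884, 0.0, 0.001]
contact_force: [0.2, 0.5, -0.8]
opening: 0.999
finger_force: 0.0
time_s: 2.05
eef_pos: [0.3792, 0.0359, 0.408]
ee_rot: [0.598, 0.801, -0.001, -0.0]
contact_force: [-0.0, 0.1, 0.2]
opening: 0.995
finger_force: 0.0
time_s: 2.55
eef_pos: [0.4279, -0.1518, 0.407]
ee_rot: [0.709, 0.705, -0.001, -0.001]
contact_force: [0.0, 0.5, -0.6]
opening: 0.997
finger_force: 0.0
{'time_s': 2.55, 'joint_positions': [-0.4591, -0.3654, 1.803, -0.0004, 1.7069, -0.4539], 'eef_pos': [0.4279, -0.1518, 0.407], 'ee_rot': [0.709, 0.7052, -0.0006, -0.0013], 'contact_force': [0.0263, 0.5066, -0.6413], 'finger_force': 0.0, 'opening': 0.9965}
rgb [107 103  91] c [ 455.9 -413.4] size [50.4 47.4] line x at c 0.455 yaw -13.0 handle tip y -0.532
shift [0.02, 0.014, 0.513] turn [-0.004, -0.501, -0.007] | rows: mm/50=3.1 deg/8.59=2.6
shift [0.215, 0.013, 0.467] turn [-0.004, -0.501, -0.007] | rows: mm/50=3.1 deg/8.59=2.6
--
shift [-0.001, -0.002, 0.376] turn [0.0, 0.0, 0.0] | rows: mm/50=2.3 deg/8.59=0.0
--
```

Tracking is good; the arm hides the other stamps from the top camera. Now the tilted approach to the blue stamp.

```bash
python3 -m creep '[0.02,0.014,0.51,0,-0.5,-0.007,0.02,0.014,0.51,0,-0.5,-0.007,0.02,0.014,0.51,0,-0.5,-0.007,0.02,0.014,0.51,0,-0.5,-0.007]' -1 |head -3
python3 -m creep '[0.215,0.013,0.47,0,-0.5,-0.007,0.215,0.013,0.47,0,-0.5,-0.007,0.215,0.013,0.47,0,-0.5,-0.007,0.215,0.013,0.47,0,-0.5,-0.007,0.215,0.013,0.47,0,-0.5,-0.007]' -1 |head -3
python3 - <<'E'
from h import *
st();B=tilt(-45,.5);cam('side','s1.png');stamps()
plan((tcp([.435,-.214,.0235],B),B))
E
```

```text
time_s: 3.0
eef_pos: [0.4249, -0.1377, 0.243]
ee_rot: [0.689, 0.699, -0.142, 0.129]
time_s: 3.5
eef_pos: [0.4362, -0.1372, 0.1021]
ee_rot: [0.65, 0.657, -0.271, 0.27]
{'time_s': 3.5, 'joint_positions': [0.0131, -0.1152, 2.2703, -0.8718, 1.175, 0.4353], 'eef_pos': [0.4362, -0.1372, 0.1021], 'ee_rot': [0.6497, 0.6571, -0.2705, 0.27], 'contact_force': [0.1078, 0.8112, 1.0027], 'finger_force': 0.0, 'opening': 0.9944}
rgb [167 169 149] c [ 579.2 -209.7] size [51.9 46.8] line x at c 0.5786 yaw -9.5 handle tip y -0.3282
rgb [ 69 116  71] c [ 575.1 -410.2] size [53.1 46.4] line x at c 0.5735 yaw -8.8 handle tip y -0.5302
rgb [107 103  91] c [ 456.1 -412.4] size [52.5 47.2] line x at c 0.4551 yaw -12.5 handle tip y -0.5319
rgb [ 63  85 125] c [ 435.2 -213.8] size [44.  52.8] line x at c 0.4349 yaw 0.5 handle tip y -0.3345
shift [0.015, -0.015, 0.39] turn [0.003, -0.001, -0.005] | rows: mm/50=2.3 deg/8.59=0.0
--
```

View pics/s1.png

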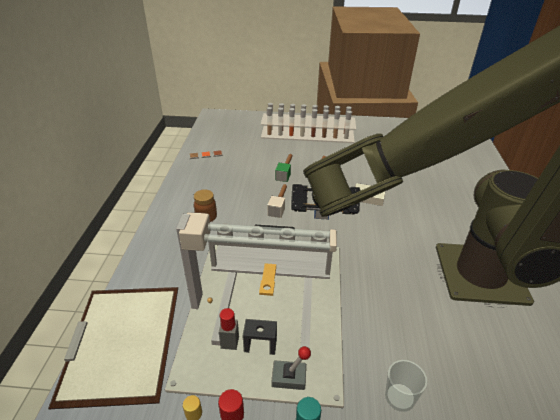

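The side view shows the tilted gripper at about (325,200), just in front of the blue stamp, with the other stamps untouched. Descend, close and lift.

```bash
python3 -m creep '[0.015,-0.008,0.39,0,0,0,0.015,-0.008,0.39,0,0,0,0.015,-0.008,0.39,0,0,0,0.015,-0.008,0.39,0,0,0]' -1
python3 -m creep '[0,0,0,0,0,0,0,0,0,0,0,0,0,0,0,0,0,0,0,0,0,0,0,0,0,0,0,0,0,0]' 1
python3 -m creep '[0,0,0,0,0,0,0,0,0,0,0,0,0,0,0,0,0,0]' 1
python3 - <<'E'
from h import *
o=st();B=tilt(-45,.5);F=tilt(45);R0=R.from_quat(o['ee_rot']);p=o['eef_pos']
g=np.array([.4465,.0448,.290])
plan((p+[0,0,.22],R0),(tcp([.4465,-.15,.28],F),F),(tcp(g,F),F),(tcp(g-[0,0,.12],F),F))
E
```

```text
time_s: 4.0
eef_pos: [0.435, -0.2201, 0.0186]
ee_rot: [0.652, 0.654, -0.27, 0.272]
contact_force: [-0.2, -0.3, 0.6]
opening: 0.999
finger_force: 0.0
time_s: 4.5
eef_pos: [0.4346, -0.2177, 0.0175]
ee_rot: [0.649, 0.656, -0.27, 0.273]
contact_force: [-0.2, -0.5, 7.2]
opening: 0.634
finger_force: 3.4
time_s: 4.8
eef_pos: [0.4348, -0.2176, 0.0175]
ee_rot: [0.649, 0.656, -0.27, 0.273]
contact_force: [0.5, -0.9, 6.0]
opening: 0.484
finger_force: 33.7
{'time_s': 4.8, 'joint_positions': [-0.171, 0.0532, 2.2977, -1.038, 0.944, 0.5283], 'eef_pos': [0.4348, -0.2176, 0.0175], 'ee_rot': [0.6494, 0.6563, -0.2703, 0.2728], 'contact_force': [0.4775, -0.8571, 6.0281], 'finger_force': 33.6827, 'opening': 0.4841}
shift [-0.52, -0.0, -0.517] turn [0.0, 0.0, 0.0] | rows: mm/50=4.4 deg/8.59=0.0
--
shift [0.025, 0.014, -0.087] turn [-0.0, 0.668, 0.005] | rows: mm/50=0.5 deg/8.59=3.5
shift [0.065, 0.014, -0.062] turn [-0.0, 0.668, 0.005] | rows: mm/50=0.5 deg/8.59=3.5
shift [0.088, 0.013, -0.021] turn [-0.0, 0.668, 0.005] | rows: mm/50=0.5 deg/8.59=3.5
--
shift [0.483, -0.0, 0.436] turn [0.0, -0.0, 0.0] | rows: mm/50=3.9 deg/8.59=0.0
--
shift [-0.283, 0.0, 0.283] turn [0.0, -0.0, 0.0] | rows: mm/50=2.4 deg/8.59=0.0
--
```

```bash
python3 -m creep '[-0.52,0,-0.52,0,0,0,-0.52,0,-0.52,0,0,0,-0.52,0,-0.52,0,0,0,-0.52,0,-0.52,0,0,0,-0.52,0,-0.52,0,0,0]' 
for i in 1; do python3 -m creep '[0.025,0.014,-0.087,0,0.67,0,0.025,0.014,-0.087,0,0.67,0,0.025,0.014,-0.087,0,0.67,0,0.025,0.014,-0.087,0,0.67,0]'|head -3; done
python3 -m creep '[0.065,0.014,-0.062,0,0.67,0,0.065,0.014,-0.062,0,0.67,0,0.065,0.014,-0.062,0,0.67,0,0.065,0.014,-0.062,0,0.67,0]'|head -3
python3 -m creep '[0.088,0.013,-0.02,0,0.66,0,0.088,0.013,-0.02,0,0.66,0,0.088,0.013,-0.02,0,0.66,0,0.088,0.013,-0.02,0,0.66,0,0.088,0.013,-0.02,0,0.66,0]'
python3 - <<'E'
from h import *
o=st();F=tilt(45)
g=np.array([.4465,.0448,.290])
plan((tcp(g,F),F),(tcp(g-[0,0,.12],F),F))
E
```

```text
time_s: 5.3
eef_pos: [0.4352, -0.217, 0.2416]
ee_rot: [0.651, 0.656, -0.268, 0.274]
contact_force: [0.8, -0.5, -1.0]
opening: 0.482
finger_force: 30.0
time_s: 5.7
eef_pos: [0.438, -0.1935, 0.2504]
ee_rot: [0.698, 0.704, -0.09, 0.09]
time_s: 6.1
eef_pos: [0.4415, -0.1704, 0.2617]
ee_rot: [0.698, 0.703, 0.094, -0.097]
time_s: 6.6
eef_pos: [0.4446, -0.1463, 0.2719]
ee_rot: [0.652, 0.654, 0.268, -0.275]
contact_force: [-0.6, 0.8, -2.1]
opening: 0.483
finger_force: 30.0
{'time_s': 6.6, 'joint_positions': [-0.7496, -0.0377, 1.8832, 0.5622, 1.8553, -0.7508], 'eef_pos': [0.4446, -0.1463, 0.2719], 'ee_rot': [0.6516, 0.6543, 0.2679, -0.2748], 'contact_force': [-0.5693, 0.8422, -2.1127], 'finger_force': 29.9996, 'opening': 0.4825}
shift [0.492, 0.011, 0.425] turn [-0.013, -0.003, -0.0] | rows: mm/50=3.9 deg/8.59=0.1
--
shift [-0.283, -0.0, 0.283] turn [0.0, 0.0, 0.0] | rows: mm/50=2.4 deg/8.59=0.0
--
```

```bash
python3 -m creep '[0.49,0.008,0.425,-0.01,0,0,0.49,0.008,0.425,-0.01,0,0,0.49,0.008,0.425,-0.01,0,0,0.49,0.008,0.425,-0.01,0,0,0.49,0.008,0.425,-0.01,0,0]'
python3 - <<'E'
from h import *
o=st();c=cam('side')
im=c['pixels'][120:270,190:390,::-1];cv2.imwrite('pics/s2.png',cv2.resize(im,(800,600),interpolation=cv2.INTER_CUBIC))
F=R.from_quat(o['ee_rot']);g=o['eef_pos']-F.apply([0,0,.005]);print('grasp',g.round(4))
print('pred tip px',((proj(c,[g-[0,0,.12],[.4465,.0448,.142]])-[190,120])*4).round(0))
W=pts(c);P=W.reshape(-1,3)
for z in (.19,.21,.23,.25):
    S=P[(abs(P[:,2]-z)<.008)&(abs(P[:,0]-.4465)<.02)&(abs(P[:,1]-.045)<.03)]
    if len(S):print(z,len(S),'x',S[:,0].mean().round(4),'ymax',np.percentile(S[:,1],90).round(4), 'xr',np.percentile(S[:,0],[5,95]).round(4))
E
```

```text
time_s: 7.1
eef_pos: [0.4446, 0.0527, 0.2892]
ee_rot: [0.649, 0.658, 0.27, -0.27]
contact_force: [-0.2, -0.4, -1.7]
opening: 0.481
finger_force: 30.0
{'time_s': 7.1, 'joint_positions': [-0.4265, -0.2796, 2.0647, 0.7039, 1.7095, -0.4672], 'eef_pos': [0.4446, 0.0527, 0.2892], 'ee_rot': [0.6494, 0.6576, 0.2702, -0.2699], 'contact_force': [-0.1898, -0.4044, -1.6512], 'finger_force': 30.0001, 'opening': 0.481}
grasp [0.4446 0.0492 0.2927]
pred tip px [[526. 426.]
 [520. 458.]]
0.19 34 x 0.4465 ymax 0.0532 xr [0.4399 0.4531]
0.21 36 x 0.4468 ymax 0.0542 xr [0.4392 0.4537]
0.23 35 x 0.4458 ymax 0.0544 xr [0.4396 0.4524]
0.25 32 x 0.4467 ymax 0.0546 xr [0.4394 0.4535]
```

View pics/s2.png

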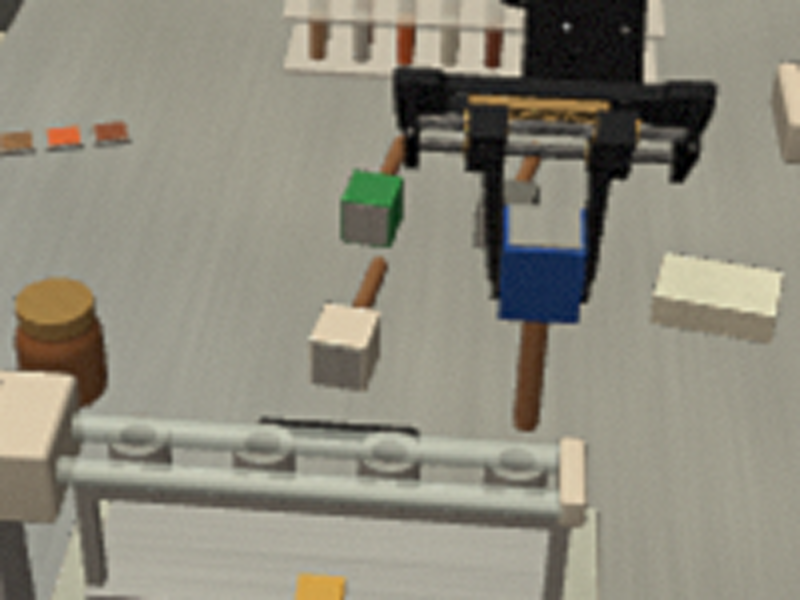

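The picture shows the blue stamp hanging upright in the gripper with its handle tip at (526,424). The ring mouths are at about (519,462), (389,453), (264,444) and (138,437), partly behind the lamp tubes. Everything else is in place.

```bash
python3 - <<'E'
from h import *
c=load('side')
for u,v in [(519,462),(389,453),(264,444),(138,437)]: print(ray(c,u/4+190-.37,v/4+120-.37,.142).round(4))
W=pts(c);P=W.reshape(-1,3);S=P[(P[:,2]>.138)&(P[:,2]<.147)&(P[:,1]<.09)&(P[:,1]>0)]
for x in (.4465,.5265,.6065,.6865):
    q=S[abs(S[:,0]-x)<.025];print(x,len(q),((np.percentile(q[:,:2],2,axis=0)+np.percentile(q[:,:2],98,axis=0))/2).round(4),np.ptp(q[:,:2],axis=0).round(3))
E
```

```text
[0.4479 0.047  0.142 ]
[0.5293 0.0466 0.142 ]
[0.6084 0.0458 0.142 ]
[0.6886 0.0471 0.142 ]
0.4465 37 [0.4498 0.0585] [0.032 0.011]
0.5265 36 [0.5287 0.0587] [0.033 0.012]
0.6065 37 [0.61   0.0581] [0.033 0.012]
0.6865 34 [0.6885 0.0586] [0.033 0.011]
```

```bash
python3 - <<'E'
from h import *
F=tilt(45);plan((tcp([.446,.047,.252],F),F))
E
```

```text
shift [-0.095, 0.003, 0.095] turn [-0.004, 0.004, 0.012] | rows: mm/50=0.8 deg/8.59=0.1
--
```

```bash
python3 -m creep '[-0.05,0.004,0.045,0,0,0.01,-0.095,0.004,0.095,0,0,0.01,-0.095,0.004,0.095,0,0,0.01,-0.095,0.004,0.095,0,0,0.01]'
python3 - <<'E'
from h import *
F=tilt(45);plan((tcp([.446,.047,.171],F),F))
c=cam('side')
im=c['pixels'][150:270,190:350,::-1];cv2.imwrite('pics/s3.png',cv2.resize(im,(800,600),interpolation=cv2.INTER_CUBIC))
E
```

```text
time_s: 7.55
eef_pos: [0.4471, 0.0475, 0.2466]
ee_rot: [0.655, 0.651, 0.269, -0.272]
contact_force: [1.1, 0.2, -2.4]
opening: 0.481
finger_force: 30.0
shift [-0.18, -0.002, 0.194] turn [-0.002, -0.001, -0.01] | rows: mm/50=1.6 deg/8.59=0.1
--
```

View pics/s3.png

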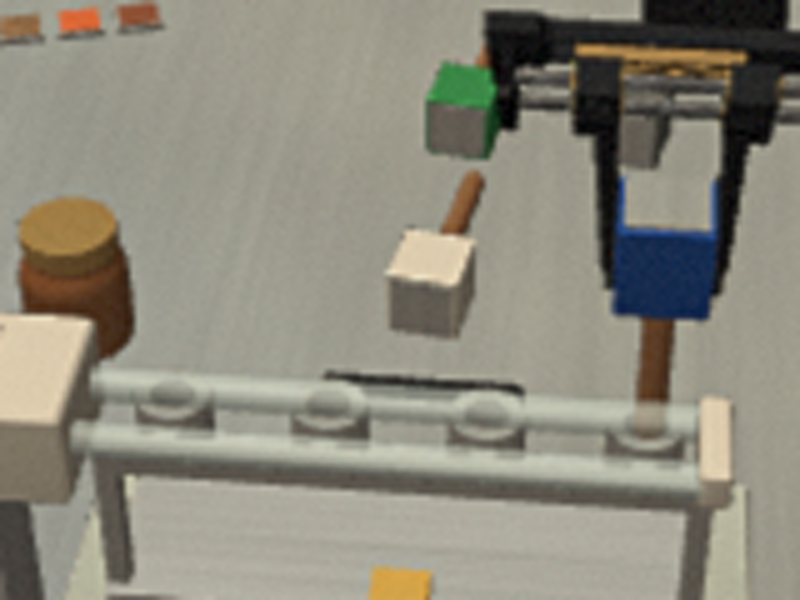

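The handle's lower end at (651,430) is inside ring0's outline (605..683, so centre ~644). It looks a few mm towards -x, so I'll measure that before going deeper.

```bash
python3 - <<'E'
from h import *
c=load('side');W=pts(c);h=cv2.cvtColor(c['pixels'],cv2.COLOR_RGB2HSV)
st()
z=np.nan_to_num(W[...,2]);x=W[...,0];y=W[...,1]
for v in range(214,245,2):
    hb=[u for u in range(300,345) if h[v,u,1]>100 and (h[v,u,0]<20)]
    row=c['pixels'][v,305:332].mean(1).astype(int)
    print(v,(hb[0],hb[-1],len(hb)) if hb else None,row.tolist())
E
```

```text
{'time_s': 7.6, 'joint_positions': [-0.4358, -0.235, 2.1012, 0.6977, 1.6518, -0.509], 'eef_pos': [0.4473, 0.0473, 0.2474], 'ee_rot': [0.6552, 0.6513, 0.2692, -0.2719], 'contact_force': [0.8652, -0.1085, -1.4772], 'finger_force': 29.9999, 'opening': 0.4839}
214 (319, 323, 5) [153, 151, 152, 148, 151, 153, 155, 158, 155, 151, 153, 154, 154, 99, 65, 65, 65, 58, 54, 62, 145, 156, 154, 151, 124, 117, 140]
216 (319, 323, 5) [150, 149, 150, 149, 151, 154, 151, 154, 153, 154, 153, 153, 157, 100, 67, 66, 60, 60, 50, 75, 151, 156, 153, 153, 147, 150, 150]
218 (319, 323, 5) [153, 148, 148, 147, 149, 154, 152, 152, 154, 155, 152, 154, 153, 90, 62, 64, 64, 55, 47, 74, 149, 157, 153, 154, 150, 147, 152]
220 (319, 323, 5) [152, 147, 147, 148, 153, 151, 152, 154, 156, 154, 152, 151, 136, 79, 62, 64, 64, 54, 47, 95, 152, 158, 151, 153, 147, 147, 150]
222 (318, 323, 6) [148, 148, 149, 148, 151, 154, 152, 155, 154, 155, 151, 153, 131, 83, 66, 65, 59, 52, 54, 117, 153, 156, 154, 156, 149, 149, 151]
224 (318, 323, 6) [150, 149, 147, 147, 151, 152, 153, 153, 153, 154, 151, 149, 118, 72, 63, 62, 58, 49, 58
[... 769 characters left out ...]
]
236 None [118, 121, 121, 122, 126, 118, 101, 114, 125, 124, 116, 99, 92, 94, 90, 92, 91, 94, 124, 139, 142, 137, 145, 142, 123, 183, 203]
238 None [145, 144, 145, 145, 151, 150, 102, 87, 101, 135, 152, 153, 152, 150, 154, 157, 157, 157, 156, 136, 93, 89, 124, 125, 111, 185, 201]
240 None [144, 142, 142, 144, 148, 131, 99, 90, 95, 90, 94, 95, 95, 94, 97, 96, 88, 87, 81, 74, 70, 90, 148, 145, 115, 184, 203]
242 None [191, 191, 190, 188, 190, 179, 161, 155, 157, 158, 156, 167, 177, 172, 168, 166, 153, 144, 141, 140, 131, 142, 150, 152, 135, 189, 202]
244 None [182, 181, 182, 181, 183, 183, 182, 182, 185, 183, 185, 186, 187, 187, 188, 187, 186, 182, 182, 179, 179, 189, 192, 191, 174, 189, 203]
```

```bash
python3 -m creep '[-0.09,0.002,0.095,0,0,0,-0.09,0.002,0.095,0,0,0,-0.09,0.002,0.095,0,0,0]'
python3 -m creep '[-0.09,0,0.09,0,0,0,-0.09,0,0.09,0,0,0,-0.09,0,0.09,0,0,0]'
python3 - <<'E'
from h import *
o=st();g=o['eef_pos']-R.from_quat(o['ee_rot']).apply([0,0,.005]);print(g)
E
```

```text
time_s: 7.9
eef_pos: [0.4476, 0.049, 0.2089]
ee_rot: [0.655, 0.651, 0.269, -0.272]
contact_force: [-0.1, -0.1, -1.1]
opening: 0.48
finger_force: 30.0
time_s: 8.2
eef_pos: [0.4479, 0.0491, 0.1717]
ee_rot: [0.655, 0.652, 0.27, -0.272]
contact_force: [0.7, -0.4, -2.5]
opening: 0.481
finger_force: 30.0
{'time_s': 8.2, 'joint_positions': [-0.4323, -0.1467, 2.1632, 0.6981, 1.5344, -0.6048], 'eef_pos': [0.4479, 0.0491, 0.1717], 'ee_rot': [0.6546, 0.6517, 0.27, -0.2718], 'contact_force': [0.714, -0.3726, -2.4595], 'finger_force': 29.9996, 'opening': 0.4814}
[0.44793072 0.04559328 0.17521508]
```

```bash
python3 -m creep '[-0.016,0,0.016,0,0,0,-0.016,0,0.016,0,0,0]'
python3 -m creep '[0,0,0,0,0,0,0,0,0,0,0,0,0,0,0,0,0,0,0,0,0,0,0,0]' -0.34
python3 -m creep '[0,0,-0.1,0,0,0,0,0,-0.25,0,0,0,0,0,-0.42,0,0,0,0,0,-0.6,0,0,0,0,0,-0.6,0,0,0]' -0.34
python3 - <<'E'
from h import *
st()
c=cam('side');im=c['pixels'][120:270,190:390,::-1];cv2.imwrite('pics/s4.png',cv2.resize(im,(800,600),interpolation=cv2.INTER_CUBIC));stamps()
E
```

```text
time_s: 8.4
eef_pos: [0.4484, 0.0489, 0.1648]
ee_rot: [0.655, 0.652, 0.27, -0.271]
contact_force: [0.1, -0.1, -3.0]
opening: 0.483
finger_force: 30.0
time_s: 8.8
eef_pos: [0.4477, 0.0492, 0.1638]
ee_rot: [0.655, 0.652, 0.27, -0.271]
contact_force: [0.1, 0.5, 0.2]
opening: 0.665
finger_force: 0.0
time_s: 9.3
eef_pos: [0.4498, -0.0817, 0.2957]
ee_rot: [0.655, 0.652, 0.271, -0.267]
contact_force: [0.5, 0.1, 0.2]
opening: 0.674
finger_force: 0.0
{'time_s': 9.3, 'joint_positions': [-0.6565, -0.1423, 1.9372, 0.6195, 1.8294, -0.6406], 'eef_pos': [0.4498, -0.0817, 0.2957], 'ee_rot': [0.6554, 0.6525, 0.2708, -0.2671], 'contact_force': [0.4536, 0.1166, 0.1852], 'finger_force': 0.0, 'opening': 0.6739}
```

View pics/s4.png

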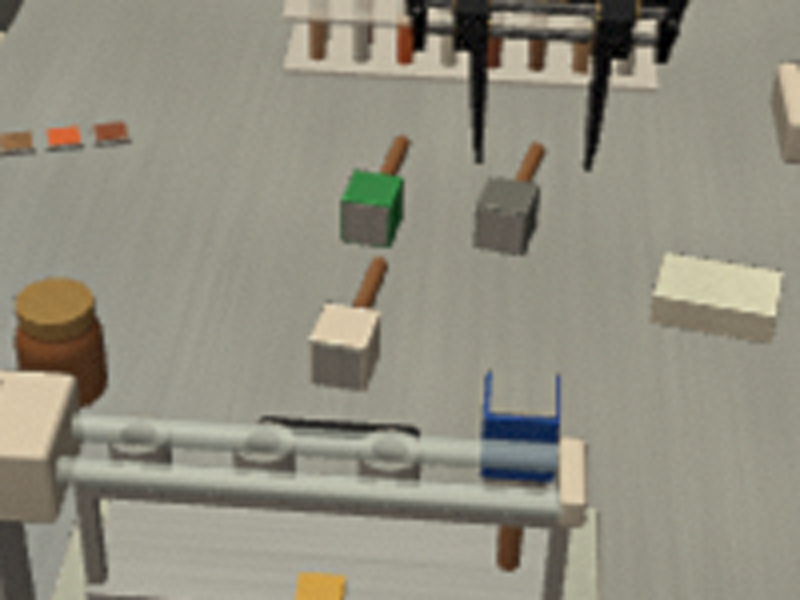

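Blue hangs seated in ring0 (head at (521,448), handle below at (510,545)); white, green and grey are unchanged. Next is grey to ring1.

```bash
cat >> h.py <<'E'
def grab(x,y,yaw,d=.23):
    B=tilt(-45,yaw);g=tcp([x,y,.025],B);W=g-B.apply([0,0,d]);plan((W,B),(g,B))
def place(x,y=.0456):
    o=bot.get_obs();F=tilt(45);R0=R.from_quat(o['ee_rot']);g=np.array([x,y,.285])
    plan((o['eef_pos']+[0,0,.225],R0),(tcp([x,y-.19,.29],F),F),(tcp(g,F),F))
def down(x,y=.0456):
    F=tilt(45);plan((tcp([x,y,.169],F),F))
E
python3 -c "
from h import *
stamps();grab(.4557,-.412,-12.5)"
```

```text
shift [-0.224, 0.048, -0.057] turn [-0.002, -0.664, 0.101] | rows: mm/50=1.4 deg/8.59=3.5
shift [-0.218, 0.066, 0.061] turn [-0.002, -0.664, 0.101] | rows: mm/50=1.4 deg/8.59=3.5
shift [-0.153, 0.081, 0.16] turn [-0.002, -0.664, 0.101] | rows: mm/50=1.4 deg/8.59=3.5
--
shift [0.0, 0.0, 0.767] turn [0.0, 0.0, 0.0] | rows: mm/50=4.6 deg/8.59=0.0
--
```

```bash
python3 -m creep '[-0.22,0.048,-0.057,0,-0.66,0.1,-0.22,0.048,-0.057,0,-0.66,0.1,-0.22,0.048,-0.057,0,-0.66,0.1,-0.22,0.048,-0.057,0,-0.66,0.1,-0.22,0.048,-0.057,0,-0.66,0.1]' -1|head -2
python3 -m creep '[-0.22,0.066,0.06,0,-0.66,0.1,-0.22,0.066,0.06,0,-0.66,0.1,-0.22,0.066,0.06,0,-0.66,0.1,-0.22,0.066,0.06,0,-0.66,0.1,-0.22,0.066,0.06,0,-0.66,0.1]' -1|head -2
python3 -m creep '[-0.15,0.08,0.16,0,-0.66,0.1,-0.15,0.08,0.16,0,-0.66,0.1,-0.15,0.08,0.16,0,-0.66,0.1,-0.15,0.08,0.16,0,-0.66,0.1,-0.15,0.08,0.16,0,-0.66,0.1]' -1|head -2
python3 -c "
from h import *
st();stamps();grab(.4557,-.412,-12.5)"
```

```text
time_s: 9.95
eef_pos: [0.4614, -0.134, 0.2551]
time_s: 10.45
eef_pos: [0.4749, -0.1946, 0.2176]
time_s: 10.95
eef_pos: [0.4882, -0.2542, 0.1807]
{'time_s': 10.95, 'joint_positions': [-0.2211, -0.0113, 2.0157, -0.8218, 1.2705, 0.2987], 'eef_pos': [0.4882, -0.2542, 0.1807], 'ee_rot': [0.7194, 0.5828, -0.298, 0.2322], 'contact_force': [0.5764, 0.1156, -0.1803], 'finger_force': 0.0, 'opening': 1.0011}
rgb [ 70 118  73] c [ 574.4 -410.5] size [52. 47.] line x at c 0.5737 yaw -9.3 handle tip y -0.5312
rgb [109 106  93] c [ 456.1 -411.6] size [53.1 46.7] line x at c 0.4572 yaw -13.9 handle tip y -0.5313
shift [-0.008, 0.005, -0.001] turn [-0.007, -0.014, 0.012] | rows: mm/50=0.1 deg/8.59=0.1
--
shift [-0.0, 0.0, 0.767] turn [0.0, -0.0, 0.0] | rows: mm/50=4.6 deg/8.59=0.0
--
```

```bash
python3 -m creep '[-0.008,0.005,0.15,0,-0.014,0,-0.008,0.005,0.3,0,-0.014,0,-0.008,0.005,0.46,0,-0.014,0,-0.008,0.005,0.62,0,-0.014,0,-0.008,0.005,0.765,0,-0.014,0]' -1
python3 -m creep '[0,0,0,0,0,0,0,0,0,0,0,0,0,0,0,0,0,0,0,0,0,0,0,0,0,0,0,0,0,0]' 1
python3 -m creep '[0,0,0,0,0,0,0,0,0,0,0,0,0,0,0,0,0,0]' 1
python3 -c "
from h import *
st();place(.528)"
```

```text
time_s: 11.5
eef_pos: [0.455, -0.4169, 0.0222]
ee_rot: [0.72, 0.579, -0.3, 0.238]
contact_force: [1.0, -0.5, 0.8]
opening: 0.993
finger_force: 0.0
time_s: 12.0
eef_pos: [0.457, -0.4141, 0.024]
ee_rot: [0.719, 0.58, -0.3, 0.24]
contact_force: [0.1, -0.2, 0.3]
opening: 0.637
finger_force: 0.0
time_s: 12.3
eef_pos: [0.4565, -0.4142, 0.0233]
ee_rot: [0.718, 0.58, -0.3, 0.239]
contact_force: [0.1, 2.3, 2.7]
opening: 0.484
finger_force: 30.0
{'time_s': 12.3, 'joint_positions': [-0.516, 0.2588, 2.0437, -1.0536, 0.8947, 0.4169], 'eef_pos': [0.4565, -0.4142, 0.0233], 'ee_rot': [0.7185, 0.5799, -0.3002, 0.2395], 'contact_force': [0.0944, 2.2529, 2.6844], 'finger_force': 29.9873, 'opening': 0.4842}
shift [-0.532, -0.003, -0.529] turn [0.0, 0.0, 0.0] | rows: mm/50=4.5 deg/8.59=0.0
--
shift [0.191, 0.013, -0.252] turn [-0.002, 0.665, -0.101] | rows: mm/50=1.9 deg/8.59=3.5
shift [0.29, 0.033, -0.124] turn [-0.002, 0.665, -0.101] | rows: mm/50=1.9 deg/8.59=3.5
shift [0.309, 0.057, 0.036] turn [-0.002, 0.665, -0.101] | rows: mm/50=1.9 deg/8.59=3.5
--
shift [0.436, -0.0, 0.46] turn [0.0, -0.0, 0.0] | rows: mm/50=3.8 deg/8.59=0.0
--
```

```bash
python3 -m creep '[-0.53,0,-0.53,0,0,0,-0.53,0,-0.53,0,0,0,-0.53,0,-0.53,0,0,0,-0.53,0,-0.53,0,0,0,-0.53,0,-0.53,0,0,0]' | head -3
python3 -m creep '[0.19,0.013,-0.25,0,0.665,-0.1,0.19,0.013,-0.25,0,0.665,-0.1,0.19,0.013,-0.25,0,0.665,-0.1,0.19,0.013,-0.25,0,0.665,-0.1,0.19,0.013,-0.25,0,0.665,-0.1]'|head -3
python3 -m creep '[0.29,0.033,-0.12,0,0.665,-0.1,0.29,0.033,-0.12,0,0.665,-0.1,0.29,0.033,-0.12,0,0.665,-0.1,0.29,0.033,-0.12,0,0.665,-0.1,0.29,0.033,-0.12,0,0.665,-0.1]'|head -3
python3 -m creep '[0.31,0.057,0.036,0,0.665,-0.1,0.31,0.057,0.036,0,0.665,-0.1,0.31,0.057,0.036,0,0.665,-0.1,0.31,0.057,0.036,0,0.665,-0.1,0.31,0.057,0.036,0,0.665,-0.1]'
python3 - <<'E'
from h import *
F=tilt(45);plan((tcp([.528,.0404,.285],F),F))
E
```

```text
time_s: 12.8
eef_pos: [0.4584, -0.4146, 0.2531]
ee_rot: [0.719, 0.579, -0.299, 0.242]
time_s: 13.3
eef_pos: [0.4807, -0.325, 0.2605]
ee_rot: [0.75, 0.648, -0.114, 0.07]
time_s: 13.8
eef_pos: [0.504, -0.2337, 0.2692]
ee_rot: [0.728, 0.673, 0.079, -0.107]
time_s: 14.3
eef_pos: [0.5281, -0.1415, 0.2811]
ee_rot: [0.656, 0.65, 0.268, -0.274]
contact_force: [-1.2, -0.1, -2.8]
opening: 0.484
finger_force: 30.0
shift [0.437, -0.003, 0.437] turn [-0.007, -0.001, -0.014] | rows: mm/50=3.7 deg/8.59=0.1
--
```

```bash
python3 -m creep '[0.437,-0.003,0.437,0,0,-0.014,0.437,-0.003,0.437,0,0,-0.014,0.437,-0.003,0.437,0,0,-0.014,0.437,-0.003,0.437,0,0,-0.014,0.437,-0.003,0.437,0,0,-0.014]'
python3 - <<'E'
from h import *
F=tilt(45);o=st();cam('side');c=load('side');W=pts(c);P=W.reshape(-1,3)
print(o['eef_pos']-R.from_quat(o['ee_rot']).apply([0,0,.005]))
for z in (.19,.21,.23):
    S=P[(abs(P[:,2]-z)<.008)&(abs(P[:,0]-.528)<.025)&(abs(P[:,1]-.045)<.03)]
    if len(S):print(z,len(S),'x',S[:,0].mean().round(4),'ymax',np.percentile(S[:,1],90).round(4))
plan((tcp([.528,.0404,.245],F),F))
E
```

```text
time_s: 14.8
eef_pos: [0.5272, 0.0479, 0.2849]
ee_rot: [0.65, 0.657, 0.269, -0.27]
contact_force: [0.7, -0.8, -1.7]
opening: 0.478
finger_force: 30.0
{'time_s': 14.8, 'joint_positions': [-0.3712, -0.0825, 1.9019, 0.7174, 1.6494, -0.4473], 'eef_pos': [0.5272, 0.0479, 0.2849], 'ee_rot': [0.6498, 0.6574, 0.2693, -0.2704], 'contact_force': [0.6842, -0.8489, -1.7074], 'finger_force': 29.985, 'opening': 0.4784}
[0.52725067 0.04438502 0.28846634]
0.19 32 x 0.5283 ymax 0.0556
0.21 37 x 0.528 ymax 0.055
0.23 35 x 0.5282 ymax 0.0553
shift [-0.107, 0.0, 0.097] turn [-0.005, 0.004, 0.011] | rows: mm/50=0.9 deg/8.59=0.1
--
```

```bash
python3 -m creep '[-0.05,0.002,0.045,0,0,0.01,-0.107,0.002,0.097,0,0,0.01,-0.107,0.002,0.097,0,0,0.01,-0.107,0.002,0.097,0,0,0.01]'
python3 -c "
from h import *
down(.528,.0404)"
```

```text
time_s: 15.25
eef_pos: [0.5293, 0.041, 0.2403]
ee_rot: [0.655, 0.652, 0.27, -0.273]
contact_force: [0.4, 0.1, -1.5]
opening: 0.481
finger_force: 30.0
shift [-0.17, -0.003, 0.183] turn [-0.003, -0.002, -0.007] | rows: mm/50=1.5 deg/8.59=0.0
--
```

```bash
python3 -m creep '[-0.04,-0.003,0.05,0,0,0,-0.1,-0.003,0.113,0,0,0,-0.17,-0.003,0.183,0,0,0,-0.17,-0.003,0.183,0,0,0]'
python3 -m creep '[-0.017,0,0.017,0,0,0,-0.017,0,0.017,0,0,0]'
python3 -m creep '[0,0,0,0,0,0,0,0,0,0,0,0,0,0,0,0,0,0,0,0,0,0,0,0]' -0.34
python3 -m creep '[0,0,-0.1,0,0,0,0,0,-0.25,0,0,0,0,0,-0.42,0,0,0,0,0,-0.6,0,0,0,0,0,-0.6,0,0,0]' -0.34
python3 -c "
from h import *
grab(.574,-.4105,-9.2)"
```

```text
time_s: 15.65
eef_pos: [0.5279, 0.0446, 0.1643]
ee_rot: [0.654, 0.652, 0.27, -0.273]
contact_force: [0.0, 0.4, -2.3]
opening: 0.482
finger_force: 30.0
time_s: 15.85
eef_pos: [0.5287, 0.0453, 0.1632]
ee_rot: [0.652, 0.653, 0.272, -0.274]
contact_force: [-6.3, 2.1, 10.7]
opening: 0.485
finger_force: 30.0
time_s: 16.25
eef_pos: [0.5284, 0.0444, 0.1593]
ee_rot: [0.654, 0.653, 0.27, -0.272]
contact_force: [-0.4, 0.0, 0.4]
opening: 0.665
finger_force: 0.0
time_s: 16.75
eef_pos: [0.5308, -0.0869, 0.2917]
ee_rot: [0.655, 0.653, 0.272, -0.267]
contact_force: [0.7, -0.6, 0.7]
opening: 0.672
finger_force: 0.0
shift [-0.216, 0.076, -0.045] turn [0.003, -0.664, 0.074] | rows: mm/50=1.4 deg/8.59=3.5
shift [-0.205, 0.089, 0.067] turn [0.003, -0.664, 0.074] | rows: mm/50=1.4 deg/8.59=3.5
shift [-0.139, 0.099, 0.159] turn [0.003, -0.664, 0.074] | rows: mm/50=1.4 deg/8.59=3.5
--
shift [0.0, 0.0, 0.767] turn [0.0, 0.0, -0.0] | rows: mm/50=4.6 deg/8.59=0.0
--
```

```bash
python3 -m creep '[-0.216,0.076,-0.045,0,-0.664,0.074,-0.216,0.076,-0.045,0,-0.664,0.074,-0.216,0.076,-0.045,0,-0.664,0.074,-0.216,0.076,-0.045,0,-0.664,0.074,-0.216,0.076,-0.045,0,-0.664,0.074]' -1|head -2
python3 -m creep '[-0.205,0.089,0.067,0,-0.664,0.074,-0.205,0.089,0.067,0,-0.664,0.074,-0.205,0.089,0.067,0,-0.664,0.074,-0.205,0.089,0.067,0,-0.664,0.074,-0.205,0.089,0.067,0,-0.664,0.074]' -1|head -2
python3 -m creep '[-0.139,0.1,0.159,0,-0.664,0.074,-0.139,0.1,0.159,0,-0.664,0.074,-0.139,0.1,0.159,0,-0.664,0.074,-0.139,0.1,0.159,0,-0.664,0.074,-0.139,0.1,0.159,0,-0.664,0.074]' -1|head -2
python3 -c "
from h import *
st();stamps();c=cam('side');im=c['pixels'][120:270,190:390,::-1];cv2.imwrite('pics/s5.png',cv2.resize(im,(800,600),interpolation=cv2.INTER_CUBIC));grab(.574,-.4105,-9.2)"
```

```text
time_s: 17.25
eef_pos: [0.5515, -0.1363, 0.2503]
time_s: 17.75
eef_pos: [0.5734, -0.1917, 0.2114]
time_s: 18.25
eef_pos: [0.5956, -0.2482, 0.1736]
{'time_s': 18.25, 'joint_positions': [-0.173, 0.1993, 1.8036, -0.829, 1.2654, 0.2954], 'eef_pos': [0.5956, -0.2482, 0.1736], 'ee_rot': [0.7022, 0.6021, -0.2923, 0.243], 'contact_force': [-0.0061, -0.6195, -0.8294], 'finger_force': 0.0, 'opening': 0.9972}
rgb [ 72 121  74] c [ 574.5 -410.5] size [53.9 46.4] line x at c 0.5735 yaw -9.0 handle tip y -0.5304
shift [-0.025, 0.011, -0.009] turn [-0.003, -0.007, 0.006] | rows: mm/50=0.2 deg/8.59=0.1
--
shift [-0.0, 0.0, 0.767] turn [0.0, 0.0, 0.0] | rows: mm/50=4.6 deg/8.59=0.0
--
```

View pics/s5.png

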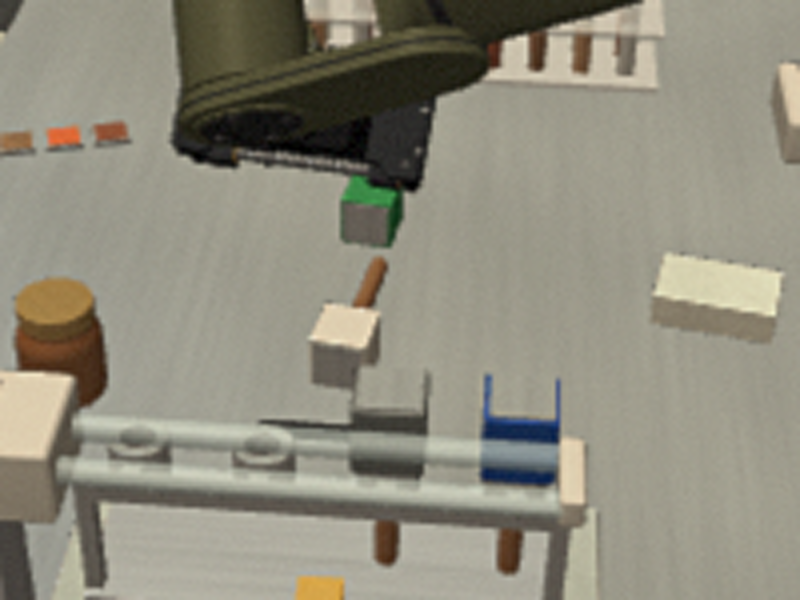

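Grey is seated next to blue, with heads at (389,445) and (521,448) and both handles below. Green (372,212) and white (344,345) are undisturbed. Grasp green.

```bash
python3 -m creep '[-0.023,0.01,0.15,0,-0.007,0,-0.023,0.01,0.3,0,-0.007,0,-0.023,0.01,0.46,0,-0.007,0,-0.023,0.01,0.62,0,-0.007,0,-0.023,0.01,0.762,0,-0.007,0]' -1
python3 -m creep '[0,0,0,0,0,0,0,0,0,0,0,0]' -1 | head -2
python3 -c "
from h import *
B=tilt(-45,-9.2);plan((tcp([.574,-.4105,.0245],B),B))"
```

```text
time_s: 18.85
eef_pos: [0.5729, -0.4164, 0.0202]
ee_rot: [0.703, 0.599, -0.292, 0.248]
contact_force: [0.9, -0.2, 0.0]
opening: 0.998
finger_force: 0.0
time_s: 19.05
eef_pos: [0.573, -0.4151, 0.0209]
shift [0.003, 0.001, -0.003] turn [-0.003, 0.002, 0.002] | rows: mm/50=0.0 deg/8.59=0.0
--
```

```bash
python3 -m creep '[0,0,0,0,0,0,0,0,0,0,0,0,0,0,0,0,0,0,0,0,0,0,0,0,0,0,0,0,0,0]' 1|head -1
python3 -m creep '[0,0,0,0,0,0,0,0,0,0,0,0,0,0,0,0,0,0]' 1
python3 -c "
from h import *
o=st();print('axis off',o['eef_pos'][2]+.0035-.023);place(.608,.0442-(o['eef_pos'][2]+.0035-.023))"
```

```text
time_s: 19.55
time_s: 19.85
eef_pos: [0.5738, -0.4132, 0.0202]
ee_rot: [0.702, 0.6, -0.293, 0.248]
contact_force: [0.1, 1.7, 0.9]
opening: 0.483
finger_force: 30.0
{'time_s': 19.85, 'joint_positions': [-0.4301, 0.4336, 1.8144, -1.0072, 0.9407, 0.373], 'eef_pos': [0.5738, -0.4132, 0.0202], 'ee_rot': [0.702, 0.6, -0.2927, 0.2481], 'contact_force': [0.0824, 1.7192, 0.8556], 'finger_force': 29.9903, 'opening': 0.4834}
axis off 0.0007335730022983503
shift [-0.531, -0.002, -0.529] turn [0.0, 0.0, 0.0] | rows: mm/50=4.5 deg/8.59=0.0
--
shift [0.181, -0.01, -0.247] turn [-0.001, 0.666, -0.074] | rows: mm/50=1.8 deg/8.59=3.5
shift [0.28, 0.004, -0.123] turn [-0.001, 0.666, -0.074] | rows: mm/50=1.8 deg/8.59=3.5
shift [0.304, 0.022, 0.033] turn [-0.001, 0.666, -0.074] | rows: mm/50=1.8 deg/8.59=3.5
--
shift [0.436, 0.0, 0.46] turn [0.0, 0.0, 0.0] | rows: mm/50=3.8 deg/8.59=0.0
--
```

```bash
python3 -m creep '[-0.53,0,-0.53,0,0,0,-0.53,0,-0.53,0,0,0,-0.53,0,-0.53,0,0,0,-0.53,0,-0.53,0,0,0,-0.53,0,-0.53,0,0,0]' | head -3
python3 -m creep '[0.18,-0.01,-0.247,0,0.666,-0.074,0.18,-0.01,-0.247,0,0.666,-0.074,0.18,-0.01,-0.247,0,0.666,-0.074,0.18,-0.01,-0.247,0,0.666,-0.074,0.18,-0.01,-0.247,0,0.666,-0.074]'|head -3
python3 -m creep '[0.28,0.004,-0.123,0,0.666,-0.074,0.28,0.004,-0.123,0,0.666,-0.074,0.28,0.004,-0.123,0,0.666,-0.074,0.28,0.004,-0.123,0,0.666,-0.074,0.28,0.004,-0.123,0,0.666,-0.074]'|head -3
python3 -m creep '[0.304,0.022,0.033,0,0.666,-0.074,0.304,0.022,0.033,0,0.666,-0.074,0.304,0.022,0.033,0,0.666,-0.074,0.304,0.022,0.033,0,0.666,-0.074,0.304,0.022,0.033,0,0.666,-0.074]'
python3 - <<'E'
from h import *
F=tilt(45);plan((tcp([.608,.0435,.285],F),F))
E
```

```text
time_s: 20.35
eef_pos: [0.5756, -0.4136, 0.2512]
ee_rot: [0.702, 0.599, -0.292, 0.251]
time_s: 20.85
eef_pos: [0.5853, -0.3247, 0.2598]
ee_rot: [0.737, 0.663, -0.108, 0.076]
time_s: 21.35
eef_pos: [0.596, -0.2341, 0.2701]
ee_rot: [0.721, 0.68, 0.082, -0.103]
time_s: 21.85
eef_pos: [0.6076, -0.1428, 0.2827]
ee_rot: [0.655, 0.651, 0.267, -0.274]
contact_force: [-0.4, 0.8, -2.1]
opening: 0.482
finger_force: 30.0
shift [0.444, 0.0, 0.45] turn [-0.008, -0.0, -0.011] | rows: mm/50=3.8 deg/8.59=0.1
--
```

```bash
python3 -m creep '[0.444,0,0.45,0,0,-0.01,0.444,0,0.45,0,0,-0.01,0.444,0,0.45,0,0,-0.01,0.444,0,0.45,0,0,-0.01,0.444,0,0.45,0,0,-0.01]'
python3 -m creep '[0,0,0,0,0,0]' |head -2
python3 - <<'E'
from h import *
F=tilt(45);o=st();cam('side');c=load('side');W=pts(c);P=W.reshape(-1,3)
print(o['eef_pos']-R.from_quat(o['ee_rot']).apply([0,0,.005]))
for z in (.19,.21,.23):
    S=P[(abs(P[:,2]-z)<.008)&(abs(P[:,0]-.608)<.025)&(abs(P[:,1]-.045)<.03)]
    if len(S):print(z,len(S),'x',S[:,0].mean().round(4),'ymax',np.percentile(S[:,1],90).round(4))
plan((tcp([.608,.0435,.245],F),F))
E
```

```text
time_s: 22.35
eef_pos: [0.6073, 0.0519, 0.2857]
ee_rot: [0.65, 0.658, 0.269, -0.271]
contact_force: [-0.2, -0.8, -1.8]
opening: 0.483
finger_force: 30.0
time_s: 22.45
eef_pos: [0.6083, 0.0483, 0.2856]
{'time_s': 22.45, 'joint_positions': [-0.3236, 0.0896, 1.728, 0.7315, 1.6181, -0.4092], 'eef_pos': [0.6083, 0.0483, 0.2856], 'ee_rot': [0.6509, 0.6565, 0.2694, -0.2698], 'contact_force': [-0.6724, 0.5011, -1.98], 'finger_force': 29.9896, 'opening': 0.4828}
[0.6083053  0.04474121 0.28909924]
0.19 32 x 0.6088 ymax 0.0526
0.21 31 x 0.609 ymax 0.0516
0.23 35 x 0.6088 ymax 0.0528
shift [-0.104, -0.003, 0.104] turn [-0.003, 0.003, 0.008] | rows: mm/50=0.9 deg/8.59=0.0
--
```

```bash
python3 -m creep '[-0.05,-0.001,0.05,0,0,0.008,-0.104,-0.001,0.104,0,0,0.008,-0.104,-0.001,0.104,0,0,0.008,-0.104,-0.001,0.104,0,0,0.008]'
python3 -c "
from h import *
down(.608,.0435)"
```

```text
time_s: 22.9
eef_pos: [0.608, 0.0461, 0.2389]
ee_rot: [0.654, 0.652, 0.269, -0.273]
contact_force: [-0.6, -0.3, -1.5]
opening: 0.482
finger_force: 30.0
shift [-0.171, 0.002, 0.175] turn [-0.005, -0.001, -0.007] | rows: mm/50=1.5 deg/8.59=0.0
--
```

```bash
python3 -m creep '[-0.05,0,0.055,0,0,0,-0.11,0,0.115,0,0,0,-0.17,0,0.175,0,0,0,-0.17,0,0.175,0,0,0]'
python3 -m creep '[-0.01,0,0.01,0,0,0,-0.01,0,0.01,0,0,0]'
python3 -m creep '[0,0,0,0,0,0,0,0,0,0,0,0,0,0,0,0,0,0,0,0,0,0,0,0]' -0.34
python3 -m creep '[0,0,-0.1,0,0,0,0,0,-0.25,0,0,0,0,0,-0.42,0,0,0,0,0,-0.6,0,0,0,0,0,-0.6,0,0,0]' -0.34
python3 -c "
from h import *
grab(.579,-.2095,-9.3,.16)"
```

```text
time_s: 23.3
eef_pos: [0.6066, 0.048, 0.1637]
ee_rot: [0.654, 0.652, 0.268, -0.274]
contact_force: [-0.5, -0.2, -0.7]
opening: 0.482
finger_force: 30.0
time_s: 23.5
eef_pos: [0.6086, 0.0476, 0.1639]
ee_rot: [0.653, 0.653, 0.27, -0.271]
contact_force: [-0.6, 0.0, -1.8]
opening: 0.481
finger_force: 30.0
time_s: 23.9
eef_pos: [0.6087, 0.0479, 0.1645]
ee_rot: [0.653, 0.653, 0.27, -0.271]
contact_force: [-0.6, 0.9, -0.2]
opening: 0.665
finger_force: 0.0
time_s: 24.4
eef_pos: [0.6109, -0.0834, 0.2971]
ee_rot: [0.654, 0.654, 0.272, -0.267]
contact_force: [0.0, 0.6, -0.4]
opening: 0.67
finger_force: 0.0
shift [-0.141, -0.017, 0.114] turn [0.003, -0.664, 0.075] | rows: mm/50=1.1 deg/8.59=3.5
shift [-0.066, -0.01, 0.169] turn [0.003, -0.664, 0.075] | rows: mm/50=1.1 deg/8.59=3.5
shift [0.026, -0.009, 0.18] turn [0.003, -0.664, 0.075] | rows: mm/50=1.1 deg/8.59=3.5
--
shift [-0.0, -0.0, 0.533] turn [0.0, -0.0, 0.0] | rows: mm/50=3.2 deg/8.59=0.0
--
```

```bash
python3 -c "
from h import *
B=tilt(-30,-9.3);g=tcp([.579,-.2095,.0245],B);plan((g-B.apply([0,0,.18]),B),(g,B))"
```

```text
shift [-0.189, -0.031, 0.096] turn [-0.009, -0.829, 0.109] | rows: mm/50=1.3 deg/8.59=4.4
shift [-0.094, -0.019, 0.192] turn [-0.009, -0.829, 0.109] | rows: mm/50=1.3 deg/8.59=4.4
--
shift [0.0, 0.0, 0.6] turn [0.0, 0.0, -0.0] | rows: mm/50=3.6 deg/8.59=0.0
--
```

```bash
python3 -m creep '[-0.189,-0.031,0.096,0,-0.83,0.11,-0.189,-0.031,0.096,0,-0.83,0.11,-0.189,-0.031,0.096,0,-0.83,0.11,-0.189,-0.031,0.096,0,-0.83,0.11,-0.189,-0.031,0.096,0,-0.83,0.11]' -1|head -2
python3 -m creep '[-0.094,-0.019,0.192,0,-0.83,0.11,-0.094,-0.019,0.192,0,-0.83,0.11,-0.094,-0.019,0.192,0,-0.83,0.11,-0.094,-0.019,0.192,0,-0.83,0.11,-0.094,-0.019,0.192,0,-0.83,0.11]' -1|head -2
python3 -m creep '[0,0,0,0,0,0]' -1 | head -2
python3 -c "
from h import *
stamps();c=cam('side');im=c['pixels'][120:270,190:390,::-1];cv2.imwrite('pics/s6.png',cv2.resize(im,(800,600),interpolation=cv2.INTER_CUBIC))
B=tilt(-30,-9.3);g=tcp([.579,-.2095,.0245],B);plan((g,B))"
```

```text
time_s: 24.9
eef_pos: [0.5996, -0.0971, 0.2313]
time_s: 25.4
eef_pos: [0.589, -0.1164, 0.1682]
time_s: 25.5
eef_pos: [0.5888, -0.1165, 0.1677]
rgb [173 175 154] c [ 579.2 -209.5] size [51.6 46.3] line x at c 0.5784 yaw -8.9 handle tip y -0.328
shift [-0.025, 0.026, 0.588] turn [-0.024, -0.002, 0.02] | rows: mm/50=3.5 deg/8.59=0.2
--
```

View pics/s6.png

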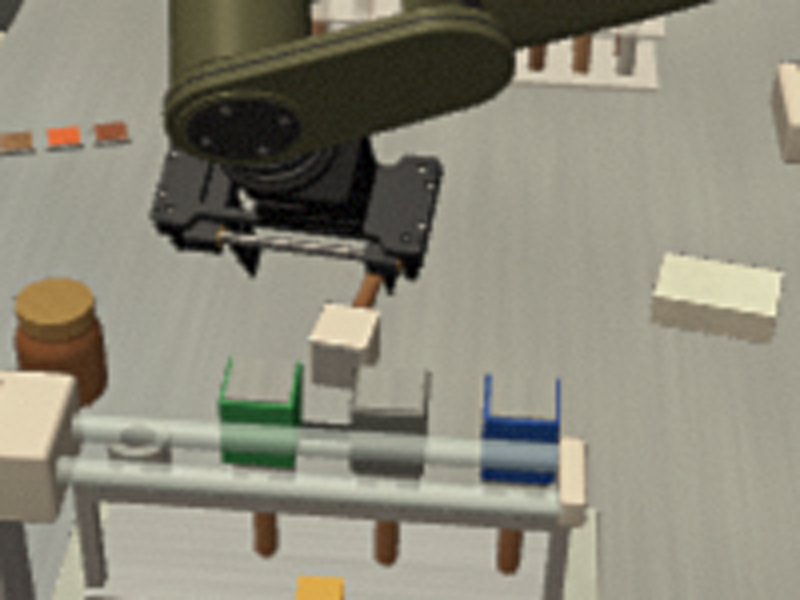

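Green is seated in ring2 (260,435) beside grey and blue; white at (344,345) has not moved. Grasp white.

```bash
python3 -m creep '[-0.025,0.024,0.15,-0.02,0,0.02,-0.025,0.024,0.3,-0.02,0,0.02,-0.025,0.024,0.45,-0.02,0,0.02,-0.025,0.024,0.588,-0.02,0,0.02,-0.025,0.024,0.588,-0.02,0,0.02]' -1|head -3
python3 -m creep '[0,0,0,0,0,0,0,0,0,0,0,0,0,0,0,0,0,0,0,0,0,0,0,0,0,0,0,0,0,0]' 1|head -2
python3 -m creep '[0,0,0,0,0,0,0,0,0,0,0,0,0,0,0,0,0,0]' 1
python3 -c "
from h import *
o=st();R0=R.from_quat(o['ee_rot']);off=o['eef_pos'][2]+.005*.866-.023;print('axis off',off)
print('euler tilt',np.degrees(np.arccos(-R0.apply([0,0,1])[2])))
F=tilt(60);y=.0442-off
plan((o['eef_pos']+[0,0,.225],R0),(tcp([.688,y-.19,.29],F),F),(tcp([.688,y,.285],F),F))"
```

```text
time_s: 26.1
eef_pos: [0.577, -0.2151, 0.0188]
ee_rot: [0.738, 0.624, -0.199, 0.165]
time_s: 26.6
eef_pos: [0.5787, -0.2126, 0.0214]
time_s: 26.9
eef_pos: [0.5787, -0.2127, 0.0211]
ee_rot: [0.737, 0.625, -0.198, 0.167]
contact_force: [0.2, 0.6, 0.8]
opening: 0.484
finger_force: 30.0
{'time_s': 26.9, 'joint_positions': [-0.2136, 0.2968, 1.9004, -0.6275, 1.0162, 0.3083], 'eef_pos': [0.5787, -0.2127, 0.0211], 'ee_rot': [0.7368, 0.6247, -0.1977, 0.1667], 'contact_force': [0.2438, 0.5905, 0.7745], 'finger_force': 29.9957, 'opening': 0.4844}
axis off 0.002416594507508113
euler tilt 29.975519417106486
shift [-0.375, -0.001, -0.65] turn [0.0, 0.0, 0.0] | rows: mm/50=4.5 deg/8.59=0.0
--
shift [0.06, 0.107, -0.088] turn [0.019, 0.665, -0.075] | rows: mm/50=0.9 deg/8.59=3.5
shift [0.09, 0.111, -0.049] turn [0.019, 0.665, -0.075] | rows: mm/50=0.9 deg/8.59=3.5
shift [0.096, 0.116, -0.002] turn [0.019, 0.665, -0.075] | rows: mm/50=0.9 deg/8.59=3.5
--
shift [0.302, -0.0, 0.557] turn [0.0, 0.0, 0.0] | rows: mm/50=3.8 deg/8.59=0.0
--
```

```bash
python3 -m creep '[-0.375,0,-0.65,0,0,0,-0.375,0,-0.65,0,0,0,-0.375,0,-0.65,0,0,0,-0.375,0,-0.65,0,0,0,-0.375,0,-0.65,0,0,0]' | head -3
python3 -m creep '[0.06,0.107,-0.088,0.02,0.665,-0.075,0.06,0.107,-0.088,0.02,0.665,-0.075,0.06,0.107,-0.088,0.02,0.665,-0.075,0.06,0.107,-0.088,0.02,0.665,-0.075,0.06,0.107,-0.088,0.02,0.665,-0.075]'|head -3
python3 -m creep '[0.09,0.11,-0.05,0.02,0.665,-0.075,0.09,0.11,-0.05,0.02,0.665,-0.075,0.09,0.11,-0.05,0.02,0.665,-0.075,0.09,0.11,-0.05,0.02,0.665,-0.075,0.09,0.11,-0.05,0.02,0.665,-0.075]'|head -3
python3 -m creep '[0.096,0.116,0,0.02,0.665,-0.075,0.096,0.116,0,0.02,0.665,-0.075,0.096,0.116,0,0.02,0.665,-0.075,0.096,0.116,0,0.02,0.665,-0.075,0.096,0.116,0,0.02,0.665,-0.075]'
python3 - <<'E'
from h import *
st();F=tilt(60);plan((tcp([.688,.0418,.285],F),F))
E
```

```text
time_s: 27.4
eef_pos: [0.5802, -0.2132, 0.2516]
ee_rot: [0.737, 0.624, -0.196, 0.169]
time_s: 27.9
eef_pos: [0.6146, -0.1919, 0.2591]
ee_rot: [0.747, 0.665, -0.011, -0.012]
time_s: 28.4
eef_pos: [0.6505, -0.1677, 0.2703]
ee_rot: [0.704, 0.66, 0.176, -0.191]
time_s: 28.9
eef_pos: [0.6873, -0.1431, 0.2829]
ee_rot: [0.614, 0.611, 0.351, -0.356]
contact_force: [-0.4, 0.5, -3.4]
opening: 0.483
finger_force: 30.0
{'time_s': 28.9, 'joint_positions': [-0.5768, 0.4747, 1.3649, 0.8721, 1.9032, -0.5405], 'eef_pos': [0.6873, -0.1431, 0.2829], 'ee_rot': [0.6139, 0.6107, 0.351, -0.3564], 'contact_force': [-0.3952, 0.4619, -3.3936], 'finger_force': 29.9951, 'opening': 0.4826}
shift [0.314, 0.002, 0.547] turn [-0.006, -0.001, -0.01] | rows: mm/50=3.8 deg/8.59=0.1
--
```

```bash
python3 -m creep '[0.314,0.001,0.547,0,0,-0.01,0.314,0.001,0.547,0,0,-0.01,0.314,0.001,0.547,0,0,-0.01,0.314,0.001,0.547,0,0,-0.01,0.314,0.001,0.547,0,0,-0.01]'|head -2
python3 -m creep '[0,0,0,0,0,0]' |head -2
python3 - <<'E'
from h import *
F=tilt(60);o=st();cam('side');c=load('side');W=pts(c);P=W.reshape(-1,3)
print(o['eef_pos']-R.from_quat(o['ee_rot']).apply([0,0,.005]))
for z in (.19,.21,.23):
    S=P[(abs(P[:,2]-z)<.008)&(abs(P[:,0]-.688)<.025)&(abs(P[:,1]-.045)<.03)]
    if len(S):print(z,len(S),'x',S[:,0].mean().round(4),'ymax',np.percentile(S[:,1],90).round(4))
plan((tcp([.688,.0418,.245],F),F))
E
```

```text
time_s: 29.4
eef_pos: [0.6869, 0.0519, 0.2883]
time_s: 29.5
eef_pos: [0.6879, 0.0479, 0.288]
{'time_s': 29.5, 'joint_positions': [-0.3477, 0.3177, 1.5592, 0.9595, 1.7032, -0.4514], 'eef_pos': [0.6879, 0.0479, 0.288], 'ee_rot': [0.6095, 0.6164, 0.3534, -0.3518], 'contact_force': [-0.1583, -0.574, -1.7316], 'finger_force': 29.9955, 'opening': 0.4836}
[0.68792185 0.04352804 0.29046582]
0.19 34 x 0.6881 ymax 0.0527
0.21 38 x 0.6884 ymax 0.0523
0.23 32 x 0.6878 ymax 0.0526
shift [-0.131, -0.002, 0.075] turn [-0.002, 0.003, 0.011] | rows: mm/50=0.9 deg/8.59=0.1
--
```

```bash
python3 -m creep '[-0.065,0,0.037,0,0,0.01,-0.13,0,0.075,0,0,0.01,-0.13,0,0.075,0,0,0.01,-0.13,0,0.075,0,0,0.01]'
python3 -c "
from h import *
F=tilt(60);plan((tcp([.688,.0418,.169],F),F))"
```

```text
time_s: 29.95
eef_pos: [0.6884, 0.0447, 0.2393]
ee_rot: [0.614, 0.611, 0.353, -0.355]
contact_force: [0.2, 1.9, -1.9]
opening: 0.481
finger_force: 30.0
shift [-0.208, -0.0, 0.125] turn [-0.001, -0.001, -0.006] | rows: mm/50=1.5 deg/8.59=0.0
--
```

```bash
python3 -m creep '[-0.07,0,0.042,0,0,0,-0.14,0,0.084,0,0,0,-0.21,0,0.125,0,0,0,-0.21,0,0.125,0,0,0]'
python3 -m creep '[-0.011,0,0.006,0,0,0,-0.011,0,0.006,0,0,0]'
python3 -m creep '[0,0,0,0,0,0,0,0,0,0,0,0,0,0,0,0,0,0,0,0,0,0,0,0]' -0.34
python3 -m creep '[0,0,-0.1,0,0,0,0,0,-0.25,0,0,0,0,0,-0.42,0,0,0,0,0,-0.6,0,0,0,0,0,-0.6,0,0,0]' -0.34
python3 - <<'E'
from h import *
st();cam('top')
c=cam('side');im=c['pixels'][120:270,190:390,::-1];cv2.imwrite('pics/s7.png',cv2.resize(im,(800,600),interpolation=cv2.INTER_CUBIC))
W=pts(c);P=W.reshape(-1,3)
for x in (.448,.528,.608,.688):
    S=P[(abs(P[:,0]-x)<.03)&(abs(P[:,1]-.045)<.035)&(P[:,2]>.16)&(P[:,2]<.23)];print(x,'top z',np.percentile(S[:,2],98).round(4),'ymax',np.percentile(S[:,1],95).round(4))
E
```

```text
time_s: 30.35
eef_pos: [0.6865, 0.0465, 0.1617]
ee_rot: [0.615, 0.61, 0.351, -0.357]
contact_force: [-0.9, -0.5, -3.1]
opening: 0.483
finger_force: 30.0
time_s: 30.55
eef_pos: [0.6886, 0.0463, 0.1647]
ee_rot: [0.613, 0.612, 0.353, -0.354]
contact_force: [0.1, -0.2, -1.0]
opening: 0.481
finger_force: 30.0
time_s: 30.95
eef_pos: [0.6887, 0.0465, 0.1655]
ee_rot: [0.612, 0.612, 0.354, -0.354]
contact_force: [-0.3, 0.3, -0.5]
opening: 0.665
finger_force: 0.0
time_s: 31.45
eef_pos: [0.6901, -0.1146, 0.2592]
ee_rot: [0.613, 0.612, 0.355, -0.35]
contact_force: [-0.0, -0.2, -0.4]
opening: 0.667
finger_force: 0.0
{'time_s': 31.45, 'joint_positions': [-0.5456, 0.4632, 1.4202, 0.8795, 1.8407, -0.5651], 'eef_pos': [0.6901, -0.1146, 0.2592], 'ee_rot': [0.6134, 0.6124, 0.3551, -0.35], 'contact_force': [-0.0008, -0.174, -0.4364], 'finger_force': 0.0, 'opening': 0.6668}
0.448 top z 0.1952 ymax 0.0676
0.528 top z 0.1959 ymax 0.0675
0.608 top z 0.1955 ymax 0.0671
0.688 top z 0.1955 ymax 0.0693
```

View pics/s7.png

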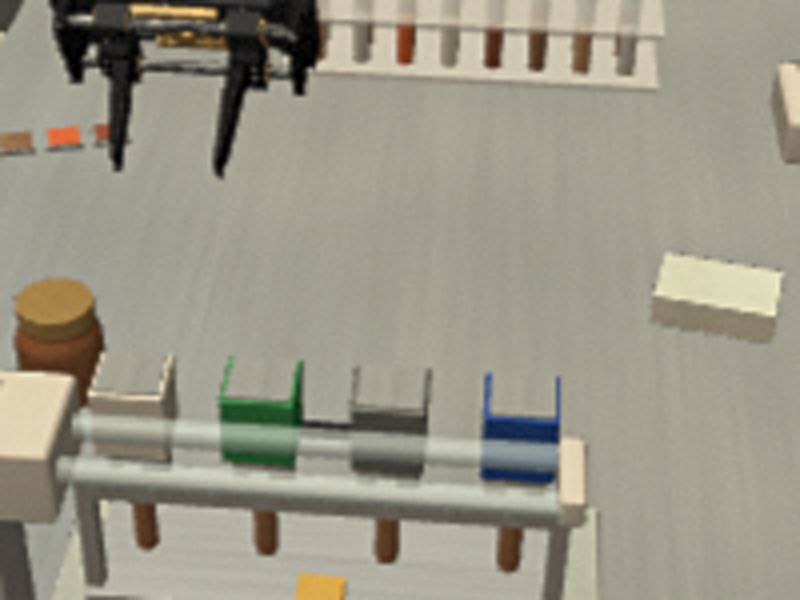

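All four stamps are seated (white (133,415), green, grey and blue, all head tops at z≈0.195, with handles below). Now to approach the push bar with the fingers shut.

```bash
python3 -c "
from h import *
c=load('top');W=pts(c);P=W.reshape(-1,3);S=P[(P[:,2]>.088)&(P[:,2]<.1)&(P[:,0]>.5)&(P[:,0]<.64)&(abs(P[:,1]+.03)<.03)];print('bar',len(S),S.mean(0))
F=tilt(20);plan(([.568,-.12,.2],F),([.568,-.08,.083],F))"
```

```text
bar 161 [ 0.56461415 -0.02962552  0.09456079]
shift [-0.176, -0.403, 0.066] turn [0.002, -0.888, -0.002] | rows: mm/50=2.7 deg/8.59=4.7
--
shift [-0.008, -0.0, 0.412] turn [0.0, 0.0, 0.0] | rows: mm/50=2.5 deg/8.59=0.0
--
```

```bash
python3 -m creep '[-0.176,-0.403,0.066,0,-0.89,0,-0.176,-0.403,0.066,0,-0.89,0,-0.176,-0.403,0.066,0,-0.89,0,-0.176,-0.403,0.066,0,-0.89,0,-0.176,-0.403,0.066,0,-0.89,0]' 1|head -3
python3 -m creep '[-0.008,0,0.14,0,0,0,-0.008,0,0.28,0,0,0,-0.008,0,0.412,0,0,0,-0.008,0,0.412,0,0,0]' 1
python3 -c "
from h import *
F=tilt(20);plan(([.568,-.03,.083],F))"
```

```text
time_s: 32.05
eef_pos: [0.566, -0.1164, 0.1981]
ee_rot: [0.696, 0.697, 0.12, -0.122]
time_s: 32.45
eef_pos: [0.5615, -0.0738, 0.0748]
ee_rot: [0.696, 0.697, 0.119, -0.13]
contact_force: [-0.4, 0.6, -0.7]
opening: 0.014
finger_force: 0.0
shift [0.147, 0.022, 0.025] turn [-0.02, -0.006, -0.002] | rows: mm/50=0.9 deg/8.59=0.1
--
```

```bash
python3 -m creep '[0.02,0.01,0,0,0,0,0.04,0.018,0,0,0,0,0.06,0.018,0.01,0,0,0,0.08,0.018,0.015,0,0,0,0.1,0.018,0.02,0,0,0]' 1
python3 -m creep '[0.03,0,0.011,0,0,0,0.06,0,0.022,0,0,0,0.09,0,0.034,0,0,0,0.125,0,0.045,0,0,0,0.157,0,0.057,0,0,0]' 1
python3 - <<'E'
from h import *
st();F=tilt(20);c=cam('side')
im=c['pixels'][170:320,190:390,::-1];cv2.imwrite('pics/s8.png',cv2.resize(im,(800,600),interpolation=cv2.INTER_CUBIC))
W=pts(c);P=W.reshape(-1,3)
for x in (.448,.528,.608,.688):
    S=P[(abs(P[:,0]-x)<.03)&(P[:,1]>.04)&(P[:,1]<.13)&(P[:,2]>.16)&(P[:,2]<.21)];print(x,'top z',np.percentile(S[:,2],98).round(4),'ymax',np.percentile(S[:,1],95).round(4))
E
```

```text
time_s: 32.95
eef_pos: [0.5734, -0.0483, 0.0879]
ee_rot: [0.697, 0.696, 0.123, -0.122]
contact_force: [0.4, -0.3, 0.4]
opening: 0.002
finger_force: 0.9
time_s: 33.45
eef_pos: [0.5731, 0.0026, 0.0866]
ee_rot: [0.697, 0.696, 0.122, -0.123]
contact_force: [2.0, -2.8, -0.3]
opening: 0.009
finger_force: 1.5
{'time_s': 33.45, 'joint_positions': [-0.2523, 0.1241, 1.933, 0.3626, 1.1991, -0.4042], 'eef_pos': [0.5731, 0.0026, 0.0866], 'ee_rot': [0.6966, 0.6962, 0.1223, -0.1229], 'contact_force': [1.9948, -2.7598, -0.2592], 'finger_force': 1.4998, 'opening': 0.0086}
0.448 top z 0.1952 ymax 0.1182
0.528 top z 0.1952 ymax 0.1183
0.608 top z 0.1957 ymax 0.1178
0.688 top z 0.195 ymax 0.1198
```

```bash
python3 -m creep '[0.031,0,0.011,0,0,0,0.062,0,0.022,0,0,0,0.093,0,0.034,0,0,0,0.125,0,0.045,0,0,0,0.157,0,0.057,0,0,0]' 1 | sed -n 2,4p
python3 -m creep '[0.02,0,0.007,0,0,0,0.04,0,0.015,0,0,0,0.06,0,0.022,0,0,0,0.06,0,0.022,0,0,0]' 1 | sed -n 2,4p
python3 -m creep '[0.01,0,0.004,0,0,0,0.015,0,0.006,0,0,0,0.015,0,0.006,0,0,0]' 1 | sed -n 2,4p
python3 -m creep '[0.01,0,0.004,0,0,0,0.015,0,0.006,0,0,0,0.015,0,0.006,0,0,0]' 1 | sed -n 2,4p
python3 - <<'E'
from h import *
st();c=cam('side')
W=pts(c);P=W.reshape(-1,3)
for x in (.448,.528,.608,.688):
    S=P[(abs(P[:,0]-x)<.03)&(P[:,1]>.09)&(P[:,1]<.23)&(P[:,2]>.16)&(P[:,2]<.21)];print(x,'top z',np.percentile(S[:,2],98).round(4),'ymax',np.percentile(S[:,1],95).round(4))
E
```

```text
eef_pos: [0.5724, 0.0527, 0.0865]
ee_rot: [0.697, 0.696, 0.122, -0.124]
contact_force: [-0.6, -3.0, -0.9]
eef_pos: [0.5727, 0.072, 0.0867]
ee_rot: [0.696, 0.696, 0.122, -0.124]
contact_force: [-0.0, -0.3, -1.1]
eef_pos: [0.573, 0.0731, 0.0867]
ee_rot: [0.697, 0.697, 0.12, -0.121]
contact_force: [-4.1, -12.7, 2.1]
eef_pos: [0.5731, 0.0796, 0.0866]
ee_rot: [0.697, 0.696, 0.122, -0.123]
contact_force: [-1.1, -3.1, -0.1]
{'time_s': 35.0, 'joint_positions': [-0.12, 0.1092, 1.9494, 0.3784, 1.1551, -0.2858], 'eef_pos': [0.5731, 0.0796, 0.0866], 'ee_rot': [0.6969, 0.6961, 0.1219, -0.1226], 'contact_force': [-1.1159, -3.0954, -0.1151], 'finger_force': 1.8115, 'opening': 0.0036}
0.448 top z 0.1951 ymax 0.1946
0.528 top z 0.1954 ymax 0.1947
0.608 top z 0.1954 ymax 0.1945
0.688 top z 0.1952 ymax 0.1964
```

```bash
for k in 1; do python3 -m creep '[0.008,0,0.003,0,0,0,0.015,0,0.005,0,0,0,0.015,0,0.005,0,0,0]' 1 | sed -n 2,4p; done
python3 -m creep '[0.004,0,0.002,0,0,0,0.008,0,0.003,0,0,0,0.008,0,0.003,0,0,0]' 1 | sed -n 2,4p
python3 - <<'E'
from h import *
st();c=cam('side');cv2.imwrite('pics/s9.png',cv2.resize(c['pixels'][190:390,190:390,::-1],(600,600),interpolation=cv2.INTER_CUBIC))
W=pts(c);P=W.reshape(-1,3)
for x in (.448,.528,.608,.688):
    S=P[(abs(P[:,0]-x)<.03)&(P[:,1]>.09)&(P[:,1]<.23)&(P[:,2]>.16)&(P[:,2]<.21)];print(x,'top z',np.percentile(S[:,2],98).round(4),'ymax',np.percentile(S[:,1],95).round(4))
E
```

```text
eef_pos: [0.5731, 0.0859, 0.0867]
ee_rot: [0.696, 0.696, 0.123, -0.123]
contact_force: [1.0, -0.7, -0.4]
eef_pos: [0.5732, 0.0867, 0.0867]
ee_rot: [0.696, 0.697, 0.121, -0.122]
contact_force: [-0.2, -7.7, 2.0]
{'time_s': 35.65, 'joint_positions': [-0.1068, 0.1087, 1.9494, 0.378, 1.1507, -0.2744], 'eef_pos': [0.5732, 0.0867, 0.0867], 'ee_rot': [0.6965, 0.6966, 0.1214, -0.122], 'contact_force': [-0.1804, -7.7101, 2.0125], 'finger_force': 3.1773, 'opening': 0.0018}
0.448 top z 0.1951 ymax 0.2016
0.528 top z 0.1954 ymax 0.2018
0.608 top z 0.1952 ymax 0.2013
0.688 top z 0.1952 ymax 0.2036
```

View pics/s9.png

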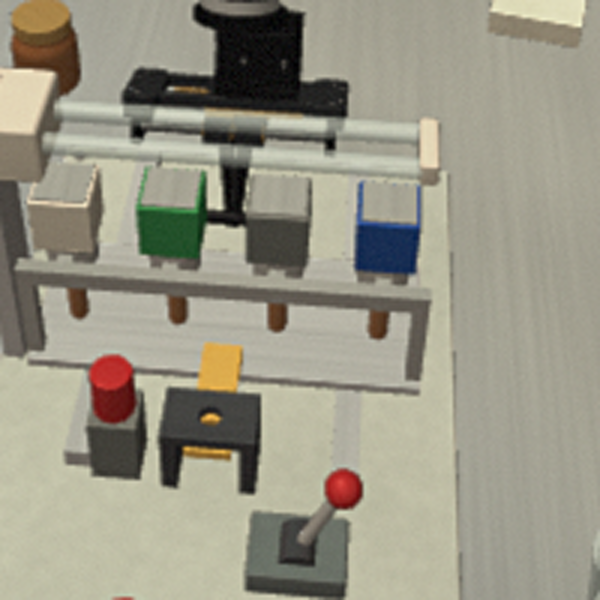

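The carriage is under the lamp with all four stamps upright (heads at (65,210), (172,215), (278,220) and (388,228)). The tongue is under the bracket (hole at (210,418)), the pin grip is at (112,388) and the lever ball at (343,488). A little more push will confirm the stop.

```bash
python3 -m creep '[0.004,0,0.002,0,0,0,0.008,0,0.003,0,0,0,0.008,0,0.003,0,0,0]' 1 | sed -n 2,4p
python3 - <<'E'
from h import *
def ym():
    c=cam('side');P=pts(c).reshape(-1,3);print([np.percentile(P[(abs(P[:,0]-x)<.03)&(P[:,1]>.09)&(P[:,1]<.23)&(P[:,2]>.16)&(P[:,2]<.21)][:,1],95).round(4) for x in (.448,.528,.608,.688)])
ym()
E
python3 -m creep '[-0.03,0,-0.011,0,0,0,-0.08,0,-0.03,0,0,0,-0.15,0,-0.055,0,0,0,-0.15,0,-0.055,0,0,0]' 1 | sed -n 2,4p
python3 - <<'E'
from h import *
c=cam('side');P=pts(c).reshape(-1,3);print([np.percentile(P[(abs(P[:,0]-x)<.03)&(P[:,1]>.09)&(P[:,1]<.23)&(P[:,2]>.16)&(P[:,2]<.21)][:,1],95).round(4) for x in (.448,.528,.608,.688)])
E
```

```text
eef_pos: [0.5732, 0.0873, 0.0867]
ee_rot: [0.697, 0.697, 0.12, -0.121]
contact_force: [-2.4, -14.7, 3.0]
[np.float64(0.2018), np.float64(0.202), np.float64(0.202), np.float64(0.204)]
eef_pos: [0.5733, 0.0407, 0.0867]
ee_rot: [0.697, 0.695, 0.122, -0.123]
contact_force: [0.3, 0.4, -0.2]
[np.float64(0.2009), np.float64(0.2012), np.float64(0.2009), np.float64(0.2033)]
```

The carriage snapped home: force rose to 15 N with no more travel, and it stayed put after release. Next I go up over the lamp to the pin.

```bash
python3 - <<'E'
from h import *
c=load('side')
f=lambda a,b:(a/3+190-.33,b/3+190-.33)
print('pin top side',ray(c,*f(112,369),.116),'hole side',ray(c,*f(210,416),.074),'ball side',ray(c,*f(343,488),.106))
P=pts(c).reshape(-1,3);S=P[(P[:,2]>.112)&(P[:,2]<.122)&(abs(P[:,0]-.637)<.04)&(abs(P[:,1]-.287)<.04)];print('pin depth',len(S),S.mean(0))
F=tilt(20);T=tilt(0)
plan(([.573,-.07,.1],F),([.59,-.04,.31],T),([.60,0,.43],T),([.638,.286,.43],T),([.638,.286,.2],T),([.638,.286,.096],T))
E
```

```text
pin top side [0.63821032 0.2859164  0.116     ] hole side [0.56884249 0.28840143 0.074     ] ball side [0.4707705  0.35966852 0.106     ]
pin depth 146 [0.63883354 0.28906798 0.11567871]
shift [-0.335, 0.001, -0.169] turn [-0.001, -0.001, -0.004] | rows: mm/50=2.2 deg/8.59=0.0
--
shift [0.333, 0.057, -0.624] turn [-0.0, -0.444, -0.0] | rows: mm/50=4.3 deg/8.59=2.3
--
shift [0.133, 0.033, -0.4] turn [0.0, 0.0, -0.0] | rows: mm/50=2.5 deg/8.59=0.0
--
shift [0.477, 0.063, -0.0] turn [0.0, 0.0, 0.0] | rows: mm/50=2.9 deg/8.59=0.0
shift [0.477, 0.063, -0.0] turn [0.0, 0.0, 0.0] | rows: mm/50=2.9 deg/8.59=0.0
--
shift [0.0, 0.0, 0.767] turn [0.0, 0.0, 0.0] | rows: mm/50=4.6 deg/8.59=0.0
--
shift [0.0, 0.0, 0.347] turn [0.0, 0.0, 0.0] | rows: mm/50=2.1 deg/8.59=0.0
--
```

```bash
python3 -m creep '[-0.335,0,-0.17,0,0,0,-0.335,0,-0.17,0,0,0,-0.335,0,-0.17,0,0,0,-0.335,0,-0.17,0,0,0]' -0.26|sed -n 2p
python3 -m creep '[0.1,0.02,-0.3,0,-0.444,0,0.2,0.04,-0.5,0,-0.444,0,0.333,0.057,-0.624,0,-0.444,0,0.333,0.057,-0.624,0,-0.444,0,0.333,0.057,-0.624,0,-0.444,0]' |sed -n 2p
python3 -m creep '[0.13,0.03,-0.4,0,0,0,0.13,0.03,-0.4,0,0,0,0.13,0.03,-0.4,0,0,0,0.13,0.03,-0.4,0,0,0]' |sed -n 2p
python3 -m creep '[0.477,0.063,0,0,0,0,0.477,0.063,0,0,0,0,0.477,0.063,0,0,0,0,0.477,0.063,0,0,0,0]' |sed -n 2p
python3 -m creep '[0.477,0.063,0,0,0,0,0.477,0.063,0,0,0,0,0.477,0.063,0,0,0,0,0.477,0.063,0,0,0,0]' 
python3 - <<'E'
from h import *
st();T=tilt(0);plan(([.638,.287,.2],T),([.638,.287,.096],T))
E
```

```text
eef_pos: [0.5734, -0.0705, 0.1006]
eef_pos: [0.5923, -0.0359, 0.3173]
eef_pos: [0.6004, 0.002, 0.4347]
eef_pos: [0.6175, 0.1479, 0.4261]
time_s: 38.6
eef_pos: [0.6364, 0.2901, 0.4257]
ee_rot: [0.705, 0.709, -0.003, -0.003]
contact_force: [0.4, -0.6, 0.2]
opening: 0.628
finger_force: 0.0
{'time_s': 38.6, 'joint_positions': [0.3501, 0.1908, 1.2516, 0.0023, 1.7064, 0.3451], 'eef_pos': [0.6364, 0.2901, 0.4257], 'ee_rot': [0.7052, 0.709, -0.0028, -0.0025], 'contact_force': [0.3962, -0.6476, 0.2258], 'finger_force': 0.0, 'opening': 0.6281}
shift [-0.01, 0.011, 0.752] turn [-0.01, 0.0, 0.007] | rows: mm/50=4.5 deg/8.59=0.1
--
shift [-0.0, -0.0, 0.347] turn [0.0, -0.0, 0.0] | rows: mm/50=2.1 deg/8.59=0.0
--
```

```bash
python3 -m creep '[-0.01,0.008,0.75,0,0,0,-0.01,0.008,0.75,0,0,0,-0.01,0.008,0.75,0,0,0,-0.01,0.008,0.75,0,0,0,-0.01,0.008,0.75,0,0,0]' |sed -n 2p
python3 -m creep '[0,0,0,0,0,0]' |sed -n 2,4p
python3 - <<'E'
from h import *
T=tilt(0);plan(([.638,.287,.096],T));c=cam('side');cv2.imwrite('pics/s10.png',c['pixels'][:,:,::-1])
E
```

```text
eef_pos: [0.6356, 0.2804, 0.1965]
eef_pos: [0.6353, 0.2803, 0.1965]
ee_rot: [0.707, 0.707, -0.007, -0.004]
contact_force: [-0.4, -0.3, -0.7]
shift [0.024, 0.014, 0.335] turn [-0.019, 0.006, -0.001] | rows: mm/50=2.0 deg/8.59=0.1
--
```

View pics/s10.png

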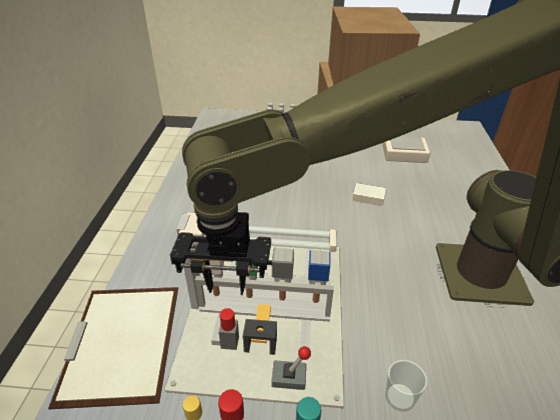

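The gripper hangs above the pin (228,320), and the arm is well above the lamp and clear of it. Descend and grip the pin.

```bash
python3 -m creep '[0.024,0.008,0.11,-0.019,0.006,0,0.024,0.008,0.22,-0.019,0.006,0,0.024,0.008,0.335,-0.019,0.006,0,0.024,0.008,0.335,-0.019,0.006,0]'
python3 -c "
from h import *
T=tilt(0);plan(([.638,.287,.096],T))"
```

```text
time_s: 39.65
eef_pos: [0.6393, 0.2888, 0.101]
ee_rot: [0.707, 0.707, 0.003, 0.002]
contact_force: [-0.5, 0.0, -0.6]
opening: 0.63
finger_force: 0.0
shift [-0.006, -0.004, 0.017] turn [0.008, -0.003, -0.0] | rows: mm/50=0.1 deg/8.59=0.0
--
```

```bash
python3 -m creep '[-0.004,-0.003,0.014,0.006,0,0,-0.004,-0.003,0.014,0.006,0,0,-0.004,-0.003,0.014,0.006,0,0,-0.004,-0.003,0.014,0.006,0,0,-0.004,-0.003,0.014,0.006,0,0]' 1 | sed -n 2p
python3 -m creep '[0,0,0,0,0,0,0,0,0,0,0,0,0,0,0,0,0,0]' 1
python3 -m creep '[0,0,-0.08,0,0,0,0,0,-0.16,0,0,0,0,0,-0.24,0,0,0,0,0,-0.24,0,0,0]' 1
python3 -c "
from h import *
o=st();T=R.from_quat(o['ee_rot']);plan((o['eef_pos']+[-.07,0,0],T))"
```

```text
eef_pos: [0.6407, 0.2892, 0.1028]
time_s: 40.45
eef_pos: [0.6407, 0.2892, 0.1028]
ee_rot: [0.707, 0.707, 0.005, 0.001]
contact_force: [-3.8, -0.0, 5.4]
opening: 0.331
finger_force: 30.0
time_s: 40.85
eef_pos: [0.6427, 0.2895, 0.1782]
ee_rot: [0.707, 0.707, 0.009, 0.003]
contact_force: [1.2, -0.2, -0.5]
opening: 0.334
finger_force: 30.0
{'time_s': 40.85, 'joint_positions': [0.3465, 0.2633, 1.5764, 0.0016, 1.283, 0.346], 'eef_pos': [0.6427, 0.2895, 0.1782], 'ee_rot': [0.7071, 0.7071, 0.0089, 0.0033], 'contact_force': [1.2139, -0.2239, -0.4695], 'finger_force': 29.9524, 'opening': 0.3335}
shift [0.0, -0.233, -0.004] turn [0.0, 0.0, 0.0] | rows: mm/50=1.4 deg/8.59=0.0
--
```

```bash
python3 -c "
from h import *
T=R.from_quat([.7071,.7071,.005,.001]);plan(([.5698,.2892,.172],T),([.5698,.2892,.145],T))"
```

```text
shift [-0.001, -0.243, 0.016] turn [0.011, -0.003, -0.0] | rows: mm/50=1.5 deg/8.59=0.1
--
shift [-0.001, -0.001, 0.09] turn [0.0, -0.0, 0.0] | rows: mm/50=0.5 deg/8.59=0.0
--
```

```bash
python3 -m creep '[0,-0.08,0.016,0.011,-0.003,0,0,-0.16,0.016,0.011,-0.003,0,0,-0.243,0.016,0.011,-0.003,0,0,-0.243,0.016,0.011,-0.003,0,0,-0.243,0.016,0.011,-0.003,0]' 1
python3 -c "
from h import *
T=R.from_quat([.7071,.7071,.005,.001]);plan(([.5698,.2892,.14],T));c=cam('side')
im=c['pixels'][280:380,190:323,::-1];cv2.imwrite('pics/s11.png',cv2.resize(im,(798,600),interpolation=cv2.INTER_CUBIC))"
```

```text
time_s: 41.35
eef_pos: [0.5669, 0.2884, 0.1662]
ee_rot: [0.707, 0.707, 0.001, -0.001]
contact_force: [0.5, 0.5, -1.4]
opening: 0.333
finger_force: 30.0
shift [0.002, 0.01, 0.087] turn [-0.011, 0.005, 0.0] | rows: mm/50=0.5 deg/8.59=0.1
--
```

View pics/s11.png

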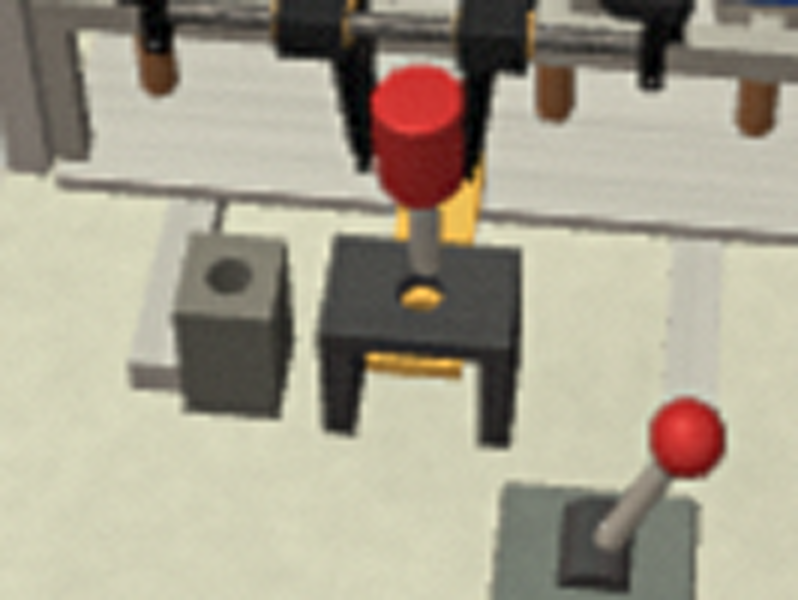

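The pin is over the bracket with its shank tip at (425,275). The bracket hole is at (420,292) and shows yellow in its lower part, so I'll check by ray whether that is the tongue's hole wall (aligned) or its top.

```bash
python3 - <<'E'
from h import *
c=load('side');f=lambda a,b:(a/6+190-.4,b/6+280-.4)
print('cam',-cv2.Rodrigues(c['rvec'])[0].T@c['tvec'].ravel())
for n,a,b in [('hole centre',420,292),('hole low edge',420,311),('hole top edge',420,274),('yellow top',420,287),('yellow low',420,309),('shaft tip',425,274)]:
    print(n,[ray(c,*f(a,b),z)[:2].round(4).tolist() for z in (.074,.058,.050)], pts(c)[int(f(a,b)[1]),int(f(a,b)[0])].round(3))
E
```

```text
cam [0.48231635 0.84666567 0.8441646 ]
hole centre [[0.569, 0.2882], [0.5708, 0.2766], [0.5717, 0.2708]] [0.572 0.277 0.059]
hole low edge [[0.568, 0.2964], [0.5698, 0.2849], [0.5707, 0.2792]] [0.572 0.278 0.05 ]
hole top edge [[0.57, 0.2804], [0.5718, 0.2687], [0.5727, 0.2628]] [0.572 0.278 0.072]
yellow top [[0.5693, 0.2861], [0.5711, 0.2744], [0.572, 0.2686]] [0.572 0.278 0.064]
yellow low [[0.5681, 0.2955], [0.5699, 0.2841], [0.5708, 0.2783]] [0.572 0.278 0.05 ]
shaft tip [[0.5682, 0.2803], [0.57, 0.2685], [0.5709, 0.2626]] [nan nan nan]
```

The depth reads the yellow as a vertical wall at y=0.278, z 0.05–0.064, i.e. the tongue hole's back wall, so the holes are aligned. Lower the pin.

```bash
python3 -m creep '[0.002,0.009,0,-0.01,0.005,0,0.002,0.009,0.03,-0.01,0.005,0,0.002,0.009,0.06,-0.01,0.005,0,0.002,0.009,0.08,-0.01,0.005,0,0.002,0.009,0.08,-0.01,0.005,0]' 1
python3 -c "
from h import *
T=R.from_quat([.7071,.7071,.005,.001]);plan(([.5698,.2892,.125],T))"
```

```text
time_s: 41.9
eef_pos: [0.569, 0.2887, 0.1407]
ee_rot: [0.707, 0.707, 0.003, -0.0]
contact_force: [-0.9, 0.3, -1.1]
opening: 0.331
finger_force: 30.0
shift [0.002, 0.002, 0.052] turn [-0.005, 0.001, -0.0] | rows: mm/50=0.3 deg/8.59=0.0
--
```

```bash
python3 -m creep '[0,0.001,0.02,0,0,0,0,0.001,0.04,0,0,0,0,0.001,0.052,0,0,0]' 1
python3 -m creep '[0,0,0.02,0,0,0,0,0,0.045,0,0,0,0,0,0.065,0,0,0,0,0,0.065,0,0,0]' 1
```

```text
time_s: 42.2
eef_pos: [0.5703, 0.2892, 0.1267]
ee_rot: [0.707, 0.707, 0.005, 0.0]
contact_force: [-0.3, -0.4, -0.7]
opening: 0.333
finger_force: 30.0
time_s: 42.6
eef_pos: [0.5699, 0.289, 0.1063]
ee_rot: [0.707, 0.707, 0.004, 0.0]
contact_force: [0.1, -0.6, -1.1]
opening: 0.332
finger_force: 30.0
```

Nearly down (3 mm left); go to just above contact, release and back off upward.

```bash
python3 -m creep '[0,0,0.008,0,0,0,0,0,0.008,0,0,0]' 1
python3 -m creep '[0,0,0,0,0,0,0,0,0,0,0,0,0,0,0,0,0,0,0,0,0,0,0,0]' -0.26
python3 -m creep '[0,0,-0.1,0,0,0,0,0,-0.25,0,0,0,0,0,-0.4,0,0,0,0,0,-0.4,0,0,0]' -0.26 | sed -n 2,4p
python3 - <<'E'
from h import *
c=cam('side')
im=c['pixels'][280:380,190:323,::-1];cv2.imwrite('pics/s12.png',cv2.resize(im,(798,600),interpolation=cv2.INTER_CUBIC))
P=pts(c).reshape(-1,3)
S=P[(abs(P[:,0]-.57)<.03)&(abs(P[:,1]-.288)<.03)&(P[:,2]>.1)&(P[:,2]<.15)];print('grip top',len(S),np.percentile(S[:,2],[50,90]))
S=P[(abs(P[:,0]-.47)<.05)&(abs(P[:,1]-.36)<.05)&(P[:,2]>.095)&(P[:,2]<.14)];print('ball',len(S),S.mean(0),S.max(0))
T=tilt(0);plan(([.53,.345,.26],T))
E
```

```text
time_s: 42.8
eef_pos: [0.5706, 0.2894, 0.1054]
ee_rot: [0.707, 0.707, 0.005, 0.0]
contact_force: [-0.9, 0.7, -0.9]
opening: 0.331
finger_force: 30.0
time_s: 43.2
eef_pos: [0.5708, 0.2895, 0.1059]
ee_rot: [0.707, 0.707, 0.005, 0.001]
contact_force: [0.3, -0.3, -0.7]
opening: 0.6
finger_force: 0.0
eef_pos: [0.5734, 0.2902, 0.2352]
ee_rot: [0.707, 0.707, 0.012, 0.003]
contact_force: [-0.1, -0.5, 0.2]
grip top 200 [0.11520641 0.11700621]
ball 148 [0.47102926 0.36649624 0.11557697] [0.48289577 0.37491024 0.12302123]
shift [0.186, -0.138, -0.096] turn [0.021, -0.013, -0.0] | rows: mm/50=1.5 deg/8.59=0.1
--
```

View pics/s12.png

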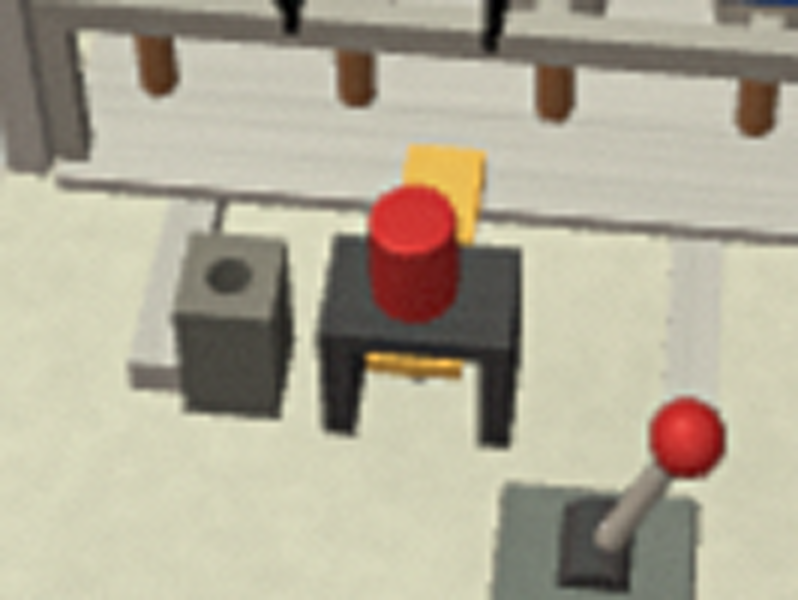

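The pin is seated: the grip stands flat on the bracket at (413,255) with its top at z≈0.116, and the shank shows below the tongue at (420,378). The ball is at (687,438). Now the lever, with the fingers shut and pushing from its -x side.

```bash
python3 -c "
from h import *
T=tilt(0);plan(([.415,.362,.235],T),([.415,.362,.099],T))"
```

```text
shift [0.241, -0.523, -0.019] turn [0.021, -0.013, -0.0] | rows: mm/50=3.5 deg/8.59=0.1
--
shift [0.0, 0.0, 0.453] turn [-0.0, 0.0, 0.0] | rows: mm/50=2.7 deg/8.59=0.0
--
```

```bash
python3 -m creep '[0.24,-0.523,-0.02,0.02,-0.013,0,0.24,-0.523,-0.02,0.02,-0.013,0,0.24,-0.523,-0.02,0.02,-0.013,0,0.24,-0.523,-0.02,0.02,-0.013,0,0.24,-0.523,-0.02,0.02,-0.013,0]' 1 |sed -n 2p
python3 -m creep '[0,0,0.15,0,0,0,0,0,0.3,0,0,0,0,0,0.45,0,0,0,0,0,0.45,0,0,0]' 1
python3 -c "
from h import *
T=tilt(0);plan(([.455,.362,.099],T),([.53,.362,.099],T))"
```

```text
eef_pos: [0.4099, 0.3614, 0.2295]
time_s: 44.55
eef_pos: [0.4075, 0.3559, 0.0875]
ee_rot: [0.707, 0.707, -0.012, -0.003]
contact_force: [0.2, -1.0, -1.0]
opening: 0.006
finger_force: 0.0
shift [0.02, 0.158, -0.042] turn [-0.026, 0.017, -0.001] | rows: mm/50=1.0 deg/8.59=0.2
--
shift [0.0, 0.25, -0.0] turn [-0.0, -0.0, -0.0] | rows: mm/50=1.5 deg/8.59=0.0
--
```

```bash
python3 -m creep '[0.02,0,-0.035,-0.02,0.015,0,0.02,0.04,-0.035,-0.02,0.015,0,0.02,0.08,-0.035,-0.02,0.015,0,0.02,0.12,-0.035,-0.02,0.015,0,0.02,0.155,-0.035,-0.02,0.015,0]' 1|sed -n 2,4p
python3 -m creep '[0,0.05,0,0,0,0,0,0.1,0,0,0,0,0,0.15,0,0,0,0,0,0.19,0,0,0,0,0,0.22,0,0,0]' 1|sed -n 2,4p
python3 - <<'E'
from h import *
c=cam('side');P=pts(c).reshape(-1,3);h=cv2.cvtColor(c['pixels'],cv2.COLOR_RGB2HSV).reshape(-1,3)
S=P[(h[:,1]>150)&((h[:,0]<8)|(h[:,0]>172))&(abs(P[:,1]-.36)<.05)&(P[:,2]>.08)&(P[:,2]<.14)&(P[:,0]<.6)];print('ball',len(S),S.mean(0),S.max(0))
E
```

```text
eef_pos: [0.4601, 0.3666, 0.1075]
ee_rot: [0.707, 0.707, 0.007, -0.0]
contact_force: [-1.6, 0.3, 1.1]
ball 108 [0.48157153 0.36911203 0.11964997] [0.49262054 0.37823224 0.13555256]invalid input
```

```bash
python3 -m creep '[0,0.05,0.01,0,0,0,0,0.1,0.02,0,0,0,0,0.15,0.02,0,0,0,0,0.19,0.02,0,0,0,0,0.21,0.02,0,0,0]' 1|sed -n 2,4p
python3 - <<'E'
from h import *
c=cam('side');P=pts(c).reshape(-1,3);h=cv2.cvtColor(c['pixels'],cv2.COLOR_RGB2HSV).reshape(-1,3)
S=P[(h[:,1]>150)&((h[:,0]<8)|(h[:,0]>172))&(abs(P[:,1]-.36)<.05)&(P[:,2]>.08)&(P[:,2]<.14)&(P[:,0]<.6)];print('ball',len(S),S.mean(0),S.max(0))
E
```

```text
eef_pos: [0.5168, 0.3658, 0.0993]
ee_rot: [0.708, 0.706, -0.001, -0.005]
contact_force: [-31.4, -0.5, 16.3]
ball 88 [0.53690905 0.37022911 0.11136257] [0.54796455 0.37770101 0.13209081]
```

```bash
python3 -m creep '[0,-0.05,-0.01,0,0,0,0,-0.1,-0.05,0,0,0,0,-0.15,-0.25,0,0,0,0,-0.2,-0.4,0,0,0,0,-0.2,-0.45,0,0,0]' 1|sed -n 2,4p
python3 - <<'E'
from h import *
c=cam('side');P=pts(c).reshape(-1,3);h=cv2.cvtColor(c['pixels'],cv2.COLOR_RGB2HSV).reshape(-1,3)
S=P[(h[:,1]>150)&((h[:,0]<8)|(h[:,0]>172))&(abs(P[:,1]-.36)<.05)&(P[:,2]>.08)&(P[:,2]<.14)&(P[:,0]<.6)];print('ball',len(S),S.mean(0),S.max(0))
cv2.imwrite('pics/s13.png',cv2.resize(c['pixels'][190:390,190:390,::-1],(600,600),interpolation=cv2.INTER_CUBIC))
E
```

```text
eef_pos: [0.4611, 0.3662, 0.2405]
ee_rot: [0.707, 0.707, 0.009, 0.001]
contact_force: [0.1, -0.1, 0.4]
ball 120 [0.53685015 0.36683689 0.11227664] [0.54801788 0.37577598 0.12024424]
```

View pics/s13.png

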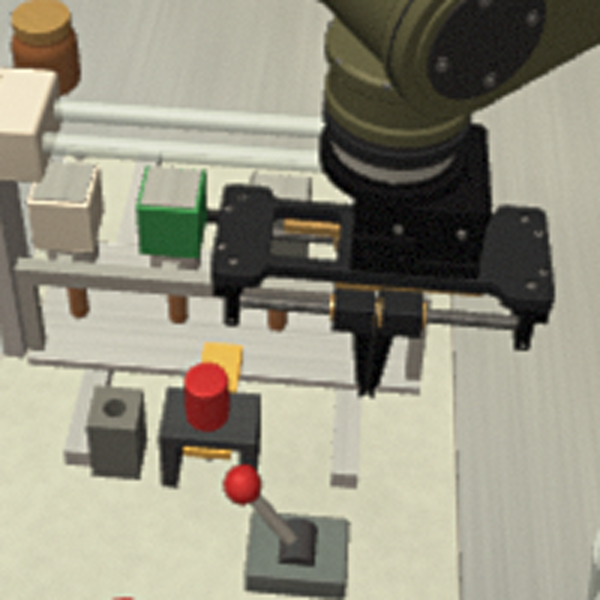

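The lever leans fully to +x (ball at (242,484)); the push ended against its stop. The pin is down and the white and green heads are in place. Raise the arm clear and check the stamps it hides.

```bash
python3 -m creep '[0.1,-0.1,-0.2,0,0,0,0.2,-0.2,-0.4,0,0,0,0.3,-0.3,-0.55,0,0,0,0.4,-0.3,-0.6,0,0,0,0.4,-0.3,-0.6,0,0,0]' 1|sed -n 2,4p
python3 -m creep '[0.3,-0.2,0,0,0,0,0.3,-0.2,0,0,0,0,0.3,-0.2,0,0,0,0,0.3,-0.2,0,0,0,0,0.3,-0.2,0,0,0,0]' 1|sed -n 2,4p
python3 - <<'E'
from h import *
c=cam('side');P=pts(c).reshape(-1,3)
for x in (.448,.528,.608,.688):
    S=P[(abs(P[:,0]-x)<.03)&(P[:,1]>.09)&(P[:,1]<.23)&(P[:,2]>.16)&(P[:,2]<.21)];print(x,len(S),'top z',np.percentile(S[:,2],98).round(4),'ymax',np.percentile(S[:,1],95).round(4))
E
```

```text
eef_pos: [0.3685, 0.4854, 0.4183]
ee_rot: [0.707, 0.707, 0.008, -0.0]
contact_force: [-0.1, 0.1, 0.4]
eef_pos: [0.3097, 0.5732, 0.4149]
ee_rot: [0.707, 0.707, 0.005, 0.0]
contact_force: [0.1, -0.5, 0.8]
0.448 516 top z 0.1954 ymax 0.201
0.528 517 top z 0.1953 ymax 0.2011
0.608 535 top z 0.1953 ymax 0.2009
0.688 523 top z 0.1953 ymax 0.2032
```

```bash
python3 -c "
from station import bot
print(bot.hand_in())"
```

```text
the job is handed in; nothing more can be done
None
```

I handed the job in with everything done in order: all four stamps hang handle-down in their rings, the carriage is home under the lamp, the lock pin is fully down, and the lever was pushed against its stop. The hand-in call returned no verdict. The lever angle is inferred from the stop and the last image, not read directly.

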